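# Clear the salvaged relays into the screw-cap jar

## Task

Put the salvaged relays away: unscrew the jar's captive red cap and swing it aside, pour both cups of relays into the jar, and put in the ones lying loose on the mat as well, so that no relay is left outside. Stand the emptied cups upright on the mat, then swing the cap back over the jar and screw it fully tight, without disturbing the flux bottle or the solder spool.

Things in the scene. Friction and masses are not known exactly. Their poses are not given: they have to be found in the camera images.
- jar: fixed round grey parts jar on the mat, outer radius 51 mm, inner radius 47 mm, 75 mm high, floor 5 mm thick; its cap arm and cap are held on a steel post of radius 9 mm, 92 mm from the jar's axis along the jar's +x. A small grey catch block stands at the rim on the jar's -x side (out to 75 mm from the axis, up to 92 mm high). Origin: centre of the underside; z up
- jar_mouth (a point): centre of the jar's open rim, 75 mm above its underside; axes as the jar's
- jar_in (a point): centre of the jar's inner floor, 5 mm above its underside
- jar_pivot (a point): on the axis of the steel post about which the cap arm swings, 92 mm from the jar's axis, at the height of the arm's underside (90 mm above the jar's underside)
- cap_arm (a joint): swing of the cap arm about the vertical post, rad: 0 = cap square over the jar (end stop), grows clockwise seen from above, to 2.0 at the other stop (from about 1.3 the mouth is quite clear). The arm stays at its height; light friction, stays where it is left. It is blocked by the catch while the cap is screwed down
- cap (a joint): twist of the cap on its arm, rad: 0 = screwed tight (end stop), near 0 at the start, grows anticlockwise seen from above, to 3.9; friction 0.06 N m. Its yellow lug leaves the catch at about 0.8; past 1.2 the arm swings freely both ways. A gripper that keeps its heading while swinging the arm clockwise adds the swing angle to the twist, and takes it off on the way back
- cap_grip (a point): centre of the red cap's grip bar, on the cap's axis, 119 mm above the jar's underside. Bar: 62 mm along this point's x, 14 mm wide along y, from 13 mm above to 19 mm below this point; the arm's top lies 23 mm below it. Cap: disc of radius 54 mm, top 29 mm below this point; lug out to 69 mm. At twist 0 and swing 0 the bar points along the jar's x
- cup_a: white loose sorting cup, open on top, 65 mm high, outer radius 29 mm at the foot, 41 mm at the rim, wall 3 mm, floor 6 mm, about 0.12 kg; starts upright on the mat, holding 2 to 4 relays. A flat upright handle plate stands on its +x side. Origin: centre of its underside; x points along the handle, z out of the mouth
- cup_b: yellow loose sorting cup, open on top, 65 mm high, outer radius 29 mm at the foot, 41 mm at the rim, wall 3 mm, floor 6 mm, about 0.12 kg; starts upright on the mat, holding 2 to 4 relays. A flat upright handle plate stands on its +x side. Origin: centre of its underside; x points along the handle, z out of the mouth
- cup_a_handle (a point): grip point of the white cup's handle, 66 mm from the cup's axis and 72 mm above its foot; axes as the cup's. The handle is an upright plate 10 mm thick across y, from 37 to 85 mm from the cup's axis and 43 to 89 mm above its foot; it can be pinched from above or leaning either way along x
- cup_b_handle (a point): grip point of the yellow cup's handle, 66 mm from the cup's axis and 72 mm above its foot; axes as the cup's. The handle is an upright plate 10 mm thick across y, from 37 to 85 mm from the cup's axis and 43 to 89 mm above its foot; it can be pinched from above or leaning either way along x
- mat: fixed grey-green bench mat, 440 mm (x) by 860 mm (y), 3 mm thick, on which all this stands; origin at the centre of its underside, at table height
- relay_a1: blue box-shaped relay with a black underside, 24 x 18 x 16 mm (its x, y, z), 18 g; origin at the centre of its underside, so 8 mm from its middle along its own z; at the start in the white cup (may be absent)
- relay_a2: blue box-shaped relay with a black underside, 24 x 18 x 16 mm (its x, y, z), 18 g; origin at the centre of its underside, so 8 mm from its middle along its own z; at the start in the white cup (may be absent)
- relay_a3: blue box-shaped relay with a black underside, 24 x 18 x 16 mm (its x, y, z), 18 g; origin at the centre of its underside, so 8 mm from its middle along its own z; at the start in the white cup (may be absent)
- relay_a4: blue box-shaped relay with a black underside, 24 x 18 x 16 mm (its x, y, z), 18 g; origin at the centre of its underside, so 8 mm from its middle along its own z; at the start in the white cup (may be absent)
- relay_b1: blue box-shaped relay with a black underside, 24 x 18 x 16 mm (its x, y, z), 18 g; origin at the centre of its underside, so 8 mm from its middle along its own z; at the start in the yellow cup (may be absent)
- relay_b2: blue box-shaped relay with a black underside, 24 x 18 x 16 mm (its x, y, z), 18 g; origin at the centre of its underside, so 8 mm from its middle along its own z; at the start in the yellow cup (may be absent)
- relay_b3: blue box-shaped relay with a black underside, 24 x 18 x 16 mm (its x, y, z), 18 g; origin at the centre of its underside, so 8 mm from its middle along its own z; at the start in the yellow cup (may be absent)
- relay_b4: blue box-shaped relay with a black underside, 24 x 18 x 16 mm (its x, y, z), 18 g; origin at the centre of its underside, so 8 mm from its middle along its own z; at the start in the yellow cup (may be absent)
- relay_c1: blue box-shaped relay with a black underside, 24 x 18 x 16 mm (its x, y, z), 18 g; origin at the centre of its underside, so 8 mm from its middle along its own z; at the start loose on the mat right of the jar (may be absent)
- relay_c2: blue box-shaped relay with a black underside, 24 x 18 x 16 mm (its x, y, z), 18 g; origin at the centre of its underside, so 8 mm from its middle along its own z; at the start loose on the mat right of the jar (may be absent)
- flux_bottle: bystander: upright white bottle with blue cap, radius 16 mm, 95 mm high, origin at the centre of its underside
- solder_spool: bystander: steel-coloured spool of solder standing on end, radius 27 mm, 46 mm high, origin at the centre of its underside
There are look-alikes about, which are no part of the job. What is shaped like the cup_a but purple is not meant. Of the things that look like the jar, the larger one is meant.

How it is judged (in metres and radians):
On the way, in this order (a step that is already met when the one before it is completed fails the run):
1. the cap is unscrewed (value of joint cap above 1 rad), for 0.1 s.
2. the cap is swung clear of the mouth (value of joint cap_arm above 1.2 rad), for 0.2 s.
3. every relay is in the open jar (horizontal distance between each of relay_a1, relay_a2, relay_a3, relay_a4, relay_b1, relay_b2, relay_b3, relay_b4, relay_c1, relay_c2 and jar_in below 0.05 m and z of relay_a1 in the frame of jar between -0.001 and 0.07 m and z of relay_a2 in the frame of jar between -0.001 and 0.07 m and z of relay_a3 in the frame of jar between -0.001 and 0.07 m and z of relay_a4 in the frame of jar between -0.001 and 0.07 m and z of relay_b1 in the frame of jar between -0.001 and 0.07 m and z of relay_b2 in the frame of jar between -0.001 and 0.07 m and z of relay_b3 in the frame of jar between -0.001 and 0.07 m and z of relay_b4 in the frame of jar between -0.001 and 0.07 m and z of relay_c1 in the frame of jar between -0.001 and 0.07 m and z of relay_c2 in the frame of jar between -0.001 and 0.07 m and value of joint cap_arm above 1 rad), for 0.2 s.
At the end, for the whole second after the job is handed in: every relay lies inside the jar (origin within 50 mm of its axis and below 70 mm), both cups stand upright (within 0.1 rad) and still on the mat, the cap arm is back over the jar (below 0.08 rad) and the cap is screwed tight (below 0.2 rad) (horizontal distance between each of relay_a1, relay_a2, relay_a3, relay_a4, relay_b1, relay_b2, relay_b3, relay_b4, relay_c1, relay_c2 and jar_in below 0.05 m and z of relay_a1 in the frame of jar between -0.001 and 0.07 m and z of relay_a2 in the frame of jar between -0.001 and 0.07 m and z of relay_a3 in the frame of jar between -0.001 and 0.07 m and z of relay_a4 in the frame of jar between -0.001 and 0.07 m and z of relay_b1 in the frame of jar between -0.001 and 0.07 m and z of relay_b2 in the frame of jar between -0.001 and 0.07 m and z of relay_b3 in the frame of jar between -0.001 and 0.07 m and z of relay_b4 in the frame of jar between -0.001 and 0.07 m and z of relay_c1 in the frame of jar between -0.001 and 0.07 m and z of relay_c2 in the frame of jar between -0.001 and 0.07 m and angle between each of cup_a, cup_b's own z axis and vertical below 0.1 rad and height (world z) of cup_a between -0.002 and 0.008 m and x of cup_a in the frame of mat between -0.22 and 0.22 m and y of cup_a in the frame of mat between -0.43 and 0.43 m and linear speed of each of cup_a, cup_b below 0.03 m/s and height (world z) of cup_b between -0.002 and 0.008 m and x of cup_b in the frame of mat between -0.22 and 0.22 m and y of cup_b in the frame of mat between -0.43 and 0.43 m and value of joint cap_arm below 0.08 rad and value of joint cap below 0.2 rad); the robot touches nothing.
It fails at once if the flux bottle is knocked over or moved more than 5 cm (angle between flux_bottle's own z axis and vertical above 0.4 rad or distance of flux_bottle from where it was at the start of the episode above 0.05 m).
It fails at once if the solder spool is knocked over or moved more than 5 cm (angle between solder_spool's own z axis and vertical above 0.4 rad or distance of solder_spool from where it was at the start of the episode above 0.05 m).
Of relay_a1, relay_a2, relay_a3, relay_a4 only 2 to 4 are there at a start; the rules pass over those that are not, and their reading is None.
Of relay_b1, relay_b2, relay_b3, relay_b4 only 2 to 4 are there at a start; the rules pass over those that are not, and their reading is None.
Of relay_c1, relay_c2 only 1 to 2 are there at a start; the rules pass over those that are not, and their reading is None.
At some moment in a run one of cup_a, cup_b, relay_c1, relay_c2 may be knocked a few centimetres aside while the robot is not near it.
It also fails if it takes over 210 s, if anything falls off the work surface, if the arm or the gripper's body presses on something with over 40 N, if the wrist force passes 120 N, or if a joint passes its speed limit or range.

## Robot

A 6-joint arm with a two-finger parallel gripper is mounted at the origin on the work surface. World frame = base frame: x ahead of the robot, y to its left, z up, the work surface at z = 0. Lengths are in mm, angles in rad, forces in N, time in s.
With the tool pointing down it reaches from about 275 to 750 mm from the base axis. Payload 10.2 kg.
Tool frame: the origin (TCP) lies midway between the tips of the shut fingers; the grasp point (between the pads) lies 19 mm behind it; z points along the fingers, y is the line along which they close (so a half turn about z gives the same grasp; the last joint's range is limited). The gripper opens to 85 mm and grips with 20 to 120 N. Pads are 22 mm wide; open, the fingers measure 114 mm over their backs; the gripper's body (76 mm by 85 mm) begins 54 mm behind the grasp point. The pads swing forward as they close: fully open they stand 13 mm farther back than shut.
Start: joints at [1.052, 0.313, 1.498, -0, 1.331, -0.223], TCP at [153.053, 502.201, 231.294] pointing down, gripper open.
Joint ranges: [-2.94, 2.94], [-0.97, 2.17], [0.19, 2.56], [-1.23, 4.37], [0.02, 3.11], [-2.88, 2.88]. Speed limits (rad/s): [2.39, 2.39, 3.01, 3.14, 3.14, 3.14].

## Interface

Orientations are given as a unit quaternion [w, x, y, z].
In Python, from rig import ctrl, capture, camera_info gives the robot as it stands.
- The arm moves only by the tool apply_moves, never from a script. Its argument "targets" is a list of rows, each a list of 3 entries, a list of its own where there are three numbers: the finger opening in mm, from 0 to 85.4, then the shift along the world's x, y, z in mm, then the turn, a rotation vector about the world's x, y, z in degrees. In form: [[grip, [dx, dy, dz], [rx, ry, rz]], ...]. A call has 1 to 20 rows; each row is the pose to reach, as a shift and turn from the pose commanded when the call began; what a row does not reach only later rows make up. A row lasts 1/10 s, in which the tool goes at most 50 mm and 8.59 degrees, less where a joint would pass 70% of its speed; a pose out of reach is approached as far as the arm can. A call with a gripper value outside its range is refused whole. The fingers move at their own pace and stop on an object; "squeeze" is the grip in N (left out, the last holds). Time passes only in rows, so rows that repeat a pose let the fingers close. It gives the time, the measured TCP pose, the force, the opening and the grip force at its end, in the units of the state.
- ctrl.sense(): the state, without advancing time (a new reading comes with each control period).
- capture(name): name is "scene" or "top" or "wrist"; returns (picture, depth): 384x512x3 uint8, blue, green, red; 384x512 float32, mm along the optical axis (not along the pixel's ray), 0 where there is no reading.
- camera_info(name): a dict with "vfov" (degrees; the focal length in pixels is half the picture's height over the tangent of half this angle, whatever the lens; pixels are square), "cx", "cy" (the principal point, pixels), "extrinsics" (4x4, takes a point from camera to world coordinates). Camera axes: x right, y down, z forward; pixel columns grow to the right and rows downward; lengths in mm; the calibration is good to about 2 mm. A picture is of the moment at which its call begins: read the wrist's pose just before it. camera_info takes no time and is no camera call; for the wrist camera it gives the pose at the moment of the call.
- ctrl.finish_job(): hands the job in; it is judged then, once.
The state is a dict: "time_s": time; "joints": joint angles; "dq": joint speeds; "tau": joint torques, N m; "eef_pos": TCP position; "ee_rot": TCP orientation; "force": force on the tool from outside, world axes, zero at the start; "wrist_torque": the same for the moment, N m; "grip_width": opening from 0.0 (shut) to 1.0 (fully open); "grip_force": force on a finger pad.
Only numpy, scipy, OpenCV 4.12 (cv2) and the standard library are available. Lean on these libraries where they do the work, as an engineer would, in place of code of your own. Each camera call takes 0.05 s, during which the arm holds its last target. There are 200 camera calls.

## Working session

There is one attempt and no reset: what is moved stays moved. The work goes in short steps, Python scripts to look and compute and a tool call to move; the robot and the scene stay as the last step left them, time stands still between calls to the robot, and variables do not carry over. Pictures are saved under pics/ and viewed, at most 14 in all, crops included, and the job is handed in when it is done.

Besides the shell and the picture viewer there is one more tool, called after "Call:" as name(argument=value, ...) on one line, values as JSON. apply_moves: Moves the arm, as the interface text tells. Its arguments: {"type":"object","properties":{"targets":{"type":"array","items":{"type":"array"}},"squeeze":{"type":"number"}},"required":["targets"]}

```bash
mkdir -p pics; ls; cat > h.py <<'E'
import numpy as np, cv2
from rig import ctrl, capture, camera_info
def K(name,shape=(384,512)):
    i=camera_info(name); f=shape[0]/2/np.tan(np.radians(i["vfov"])/2)
    return f,i["cx"],i["cy"],np.array(i["extrinsics"])
def cloud(name):
    f,cx,cy,T=K(name); im,d=capture(name)
    v,u=np.mgrid[:384,:512]
    P=np.stack([(u-cx)/f*d,(v-cy)/f*d,d],-1)@T[:3,:3].T+T[:3,3]
    P[d==0]=np.nan
    return im,d,P
E
python3 - <<'E'
from h import *
a,d,P=cloud("scene"); b,d2,P2=cloud("top")
np.savez("s0.npz",a=a,P=P,b=b,P2=P2)
cv2.imwrite("pics/scene0.png",cv2.resize(a,(800,600))); cv2.imwrite("pics/top0.png",cv2.resize(b,(800,600)))
for n in("scene","top","wrist"):
    i=camera_info(n); print(n,i["vfov"],i["cx"],i["cy"],np.round(i["extrinsics"],3).tolist(), [k for k in i])
print(ctrl.sense())
E
```

```text
pics
scene 56.14029838414492 248.53960262218627 188.5329029053534 [[-0.105, 0.848, -0.52, 963.269], [0.994, 0.085, -0.062, 85.509], [-0.009, -0.524, -0.852, 938.026], [0.0, 0.0, 0.0, 1.0]] ['vfov', 'cx', 'cy', 'extrinsics']
top 51.37278325391663 253.57902867460402 193.5923641962845 [[0.01, -0.987, 0.158, 306.501], [-1.0, -0.012, -0.01, 5.438], [0.012, -0.158, -0.987, 1161.628], [0.0, 0.0, 0.0, 1.0]] ['vfov', 'cx', 'cy', 'extrinsics']
wrist 71.15597466121233 253.71922739263962 191.47047244632924 [[0.291, 0.918, 0.268, 85.194], [0.957, -0.279, -0.083, 522.266], [-0.002, 0.281, -0.96, 373.176], [0.0, 0.0, 0.0, 1.0]] ['vfov', 'cx', 'cy', 'extrinsics']
{'time_s': 0.1, 'joints': array([ 1.05159085e+00,  3.13383066e-01,  1.49837766e+00, -1.40972948e-06,
        1.33099169e+00, -2.23386185e-01]), 'dq': array([ 0.00255725, -0.001333  , -0.00197231, -0.00019226,  0.00136677,
        0.00161744]), 'tau': array([ 2.72435253e-03, -4.12904942e+01, -2.60144824e+01, -1.30281692e-04,
        2.98278450e-03,  4.50071400e-05]), 'eef_pos': array([152.93567961, 501.98565242, 230.79169224]), 'ee_rot': array([-2.09755638e-04,  1.47370735e-01,  9.89081155e-01, -5.40613238e-04]), 'force': array([-0.34444417, -0.24025626, -0.5601651 ]), 'wrist_torque': array([ 0.00908453, -0.01790454,  0.03580412]), 'grip_force': 0.0, 'grip_width': 0.9995042363844295}
```

View pics/scene0.png

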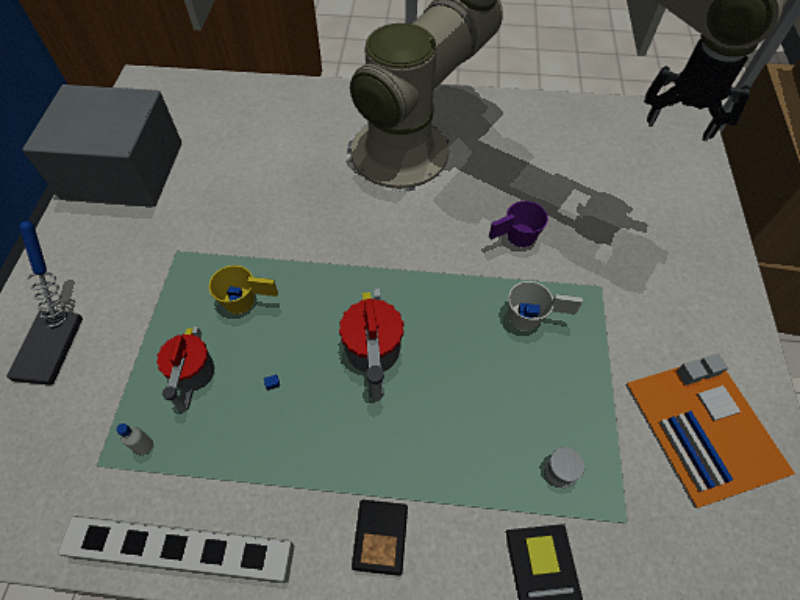

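View pics/top0.png

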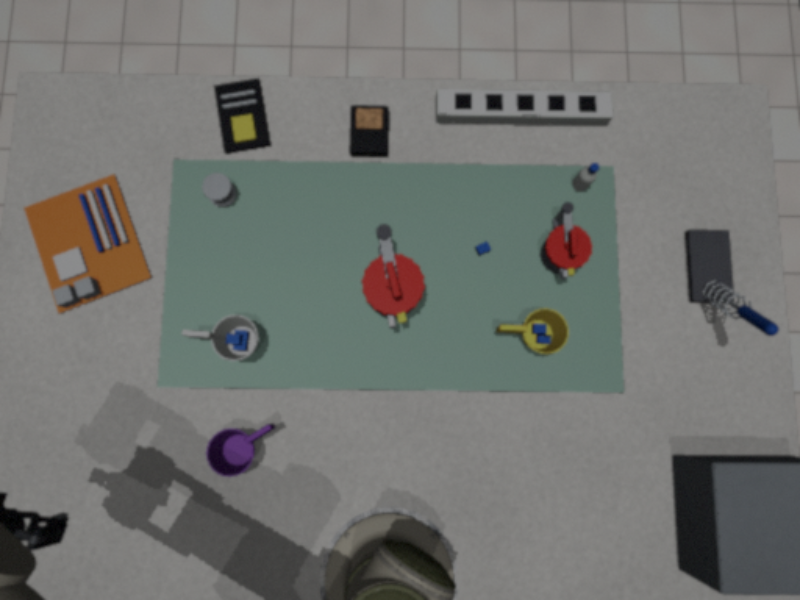

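Scene view (800x600): jar candidates are the larger one (371,330), meant, and the smaller one (183,357). Cup candidates are white (529,305) = cup_a, yellow (233,290) = cup_b and purple (525,222), not meant. One loose relay lies at (272,382), the flux bottle at (133,438) and the spool at (565,467).

```bash
cat > meas.py <<'E'
from h import *
def run(z,verb=True):
    for im,P,n in((z["a"],z["P"],"scene"),(z["b"],z["P2"],"top")):
        hsv=cv2.cvtColor(im,cv2.COLOR_BGR2HSV); H,S,V=[hsv[...,i].astype(int) for i in range(3)]
        X,Y,Z=P[...,0],P[...,1],P[...,2]
        on=(X>200)&(X<700)&(np.abs(Y)<430)&(Z<160)
        red=((H<8)|(H>172))&(S>150)&on
        yel=(H>20)&(H<35)&(S>120)&on&(Z>10)
        blu=(H>100)&(H<125)&(S>130)&on
        for name,m in(("red",red),("yel",yel),("blu",blu)):
            c,l,st,ce=cv2.connectedComponentsWithStats(m.astype(np.uint8))
            for i in range(1,c):
                if st[i,4]<12: continue
                q=P[l==i]; 
                print(n,name,st[i,4],ce[i].round(),"med",np.nanmedian(q,0).round(1),"lo",np.nanpercentile(q,2,axis=0).round(),"hi",np.nanpercentile(q,98,axis=0).round())
if __name__=="__main__":
    import sys
    z=np.load(sys.argv[1]); run(z)
E
python3 meas.py s0.npz
python3 - <<'E'
from h import *
z=np.load("s0.npz")
for im,P,n in((z["a"],z["P"],"scene"),(z["b"],z["P2"],"top")):
    X,Y,Z=P[...,0],P[...,1],P[...,2]
    m=(X>200)&(X<700)&(np.abs(Y)<430)&(Z<160)&(Z>25)
    c,l,st,ce=cv2.connectedComponentsWithStats(m.astype(np.uint8))
    for i in range(1,c):
        if st[i,4]<20: continue
        q=P[l==i]
        print(n,st[i,4],ce[i].round(),im[l==i].mean(0).round(),"lo",np.nanpercentile(q,1,axis=0).round(),"hi",np.nanpercentile(q,99,axis=0).round())
        if q[:,0].size>150:
          for name,(a,b) in dict(rim=(60,74),hand=(80,97),bar=(120,140),arm=(95,118)).items():
            r=q[(q[:,2]>a)&(q[:,2]<b)]
            if len(r)>8:
                # circle / pca
                A=np.c_[2*r[:,:2],np.ones(len(r))]; s=np.linalg.lstsq(A,(r[:,:2]**2).sum(1),rcond=None)[0]
                m2=r.mean(0); w,v=np.linalg.eigh(np.cov(r[:,:2].T))
                print("   ",name,len(r),"circ",s[:2].round(1),np.sqrt(s[2]+s[:2]@s[:2]).round(1),"mean",m2.round(1),"dir",np.degrees(np.arctan2(v[1,1],v[0,1])).round(1),"len",np.sqrt(12*w).round(1))
m=P
E
```

```text
scene red 1096 [237. 209.] med [516.9   1.2  93.9] lo [466. -48.  85.] hi [563.  50. 136.]
scene red 662 [117. 227.] med [ 592.3 -310.4   72.5] lo [ 553. -352.   65.] hi [ 627. -277.  105.]
scene yel 749 [153. 184.] med [ 438.5 -265.2   54.3] lo [ 400. -307.   11.] hi [ 474. -188.   93.]
scene yel 22 [234. 189.] med [452.7 -16.6  92.9] lo [445. -22.  90.] hi [459. -10.  95.]
scene yel 15 [120. 211.] med [ 542.3 -318.    70.9] lo [ 536. -322.   68.] hi [ 547. -314.   74.]
scene blu 52 [150. 187.] med [ 429.4 -274.5   26.9] lo [ 419. -288.   16.] hi [ 445. -266.   31.]
scene blu 100 [338. 198.] med [418.9 280.7  38.7] lo [400. 267.  20.] hi [427. 299.  45.]
scene blu 72 [173. 244.] med [ 601.4 -167.8   19.2] lo [ 588. -180.    6.] hi [ 610. -157.   24.]
top red 586 [363. 158.] med [ 583.2 -310.3   72.2] lo [ 552. -350.   66.] hi [ 621. -276.  105.]
top red 1069 [252. 183.] med [506.6  -0.7  94. ] lo [463. -47.  90.] hi [555.  48. 137.]
top yel 13 [365. 173.] med [ 543.6 -317.5   70.7] lo [ 538. -324.   63.] hi [ 548. -313.   74.]
top yel 489 [347. 211.] med [ 438.5 -280.8   48.5] lo [ 
[... 2998 characters left out ...]
  66.7] dir 91.9 len [ 89.7 114.9]
    hand 75 circ [ 441.8 -207.9] 15.4 mean [ 437.4 -207.7   90.8] dir 88.9 len [10.3 50.4]
top 561 [144. 215.] [94. 86. 79.] lo [378. 240.  25.] hi [455. 360.  95.]
    rim 159 circ [417.  282.1] 39.0 mean [420.4 287.6  67. ] dir 110.7 len [91.4 97.3]
    hand 71 circ [422.3 338.5] 14.8 mean [421.  338.4  92. ] dir 85.6 len [10.1 50.4]
top 66 [347. 214.] [93. 59. 40.] lo [ 418. -289.   25.] hi [ 453. -259.   32.]
top 339 [149. 282.] [70. 36. 55.] lo [200. 205.  26.] hi [269. 316.  93.]
    rim 98 circ [227.7 268. ] 42.6 mean [236.  280.8  64.9] dir 101.0 len [ 67.7 120.6]
    hand 75 circ [255.  225.5] 14.5 mean [254.4 225.   89.2] dir 123.2 len [10.3 49.3]
```

Call:
apply_moves(targets=[[85, [360, -501, 90], [0, 0, -148]], [85, [360, -501, 90], [0, 0, -148]], [85, [360, -501, 90], [0, 0, -148]], [85, [360, -501, 90], [0, 0, -148]], [85, [360, -501, 90], [0, 0, -148]], [85, [360, -501, 90], [0, 0, -148]], [85, [360, -501, 90], [0, 0, -148]], [85, [360, -501, 90], [0, 0, -148]], [85, [360, -501, 90], [0, 0, -148]], [85, [360, -501, 90], [0, 0, -148]], [85, [360, -501, 90], [0, 0, -148]], [85, [360, -501, 90], [0, 0, -148]], [85, [360, -501, 90], [0, 0, -148]], [85, [360, -501, 90], [0, 0, -148]], [85, [360, -501, 90], [0, 0, -148]], [85, [360, -501, 90], [0, 0, -148]], [85, [360, -501, 90], [0, 0, -148]], [85, [360, -501, 90], [0, 0, -148]], [85, [360, -501, 90], [0, 0, -148]], [85, [360, -501, 90], [0, 0, -148]]])

```text
time_s: 2.1
eef_pos: [513.0, 1.2, 321.1]
ee_rot: [-0.0, 0.991, 0.132, -0.0]
force: [-0.5, 0.4, -0.0]
grip_width: 0.992
grip_force: 0.0
```

```bash
cat >> h.py <<'E'
from scipy.spatial.transform import Rotation as Rot
def st():
    s=ctrl.sense(); q=s["ee_rot"]; R=Rot.from_quat([*q[1:],q[0]]).as_matrix()
    return s,R
def pst():
    s,R=st(); print("t",round(s["time_s"],2),"tcp",s["eef_pos"].round(1),"q",s["joints"].round(3),"F",s["force"].round(1),"grip",round(s["grip_width"]*85.4,1),round(s["grip_force"],1),"yhead",np.degrees(np.arctan2(R[1,1],R[0,1])).round(1),"z",R[:,2].round(3))
    with open("log.txt","a") as f: f.write(repr([s["joints"].tolist(),s["eef_pos"].tolist(),R.tolist()])+"\n")
def pca(r):
    m=r.mean(0); w,v=np.linalg.eigh(np.cov(r[:,:2].T)); return m.round(1),np.degrees(np.arctan2(v[1,1],v[0,1])).round(1),np.sqrt(12*w).round(1)
E
python3 - <<'E'
from h import *
pst()
im,d,P=cloud("wrist"); np.savez("w1.npz",a=im,P=P)
cv2.imwrite("pics/w1.png",cv2.resize(im,(800,600)))
hsv=cv2.cvtColor(im,cv2.COLOR_BGR2HSV).astype(int)
red=((hsv[...,0]<8)|(hsv[...,0]>172))&(hsv[...,1]>150)
Z=P[...,2]
near=(abs(P[...,0]-513)<130)&(abs(P[...,1])<100)
print("bar",pca(P[red&(Z>130)&(Z<140)&near]))
q=P[red&(Z>88)&(Z<98)&near]; print("disc",pca(q),q.min(0).round(),q.max(0).round())
q=P[~red&(Z>102)&(Z<128)&near]; print("arm/post",pca(q),q.min(0).round(),q.max(0).round())
q=P[~red&(Z>85)&(Z<100)&(P[...,0]<465)&near]; print("lug/catch",len(q),q.mean(0).round(1) if len(q) else 0)
E
```

```text
t 2.1 tcp [513.    1.2 321.1] q [-0.226  0.238  1.364  0.     1.54   1.081] F [-0.5  0.4 -0. ] grip 84.7 0.0 yhead -74.9 z [-0.  0. -1.]
bar (array([ 5.135e+02, -1.000e-01,  1.344e+02]), np.float64(-165.5), array([13.6, 61.7]))
disc (array([512.5,  -0.7,  92.8]), np.float64(101.3), array([ 91.4, 104.2])) [458. -56.  90.] [566.  54.  98.]
arm/post (array([602.1,  16.8, 104. ]), np.float64(-172.0), array([24.2, 33.6])) [540.   1. 102.] [616.  30. 127.]
lug/catch 198 [451.3  -6.9  92.9]
```

View pics/w1.png

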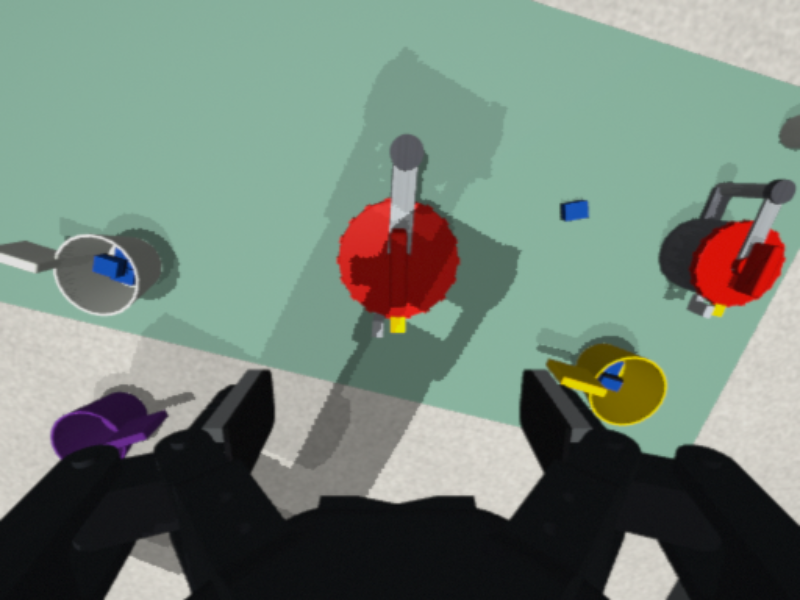

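The wrist view shows the large jar's cap at (398,258) with its post at (407,152), so the choice is confirmed, and the loose relay at (574,210). Next I grip the bar.

Call:
apply_moves(targets=[[40, [0, -1, -50], [0, 0, -0.6]], [40, [0, -1, -100], [0, 0, -0.6]], [40, [0, -1, -150], [0, 0, -0.6]], [40, [0, -1, -180], [0, 0, -0.6]], [40, [0, -1, -200], [0, 0, -0.6]], [40, [0, -1, -213], [0, 0, -0.6]], [40, [0, -1, -213], [0, 0, -0.6]], [5, [0, -1, -213], [0, 0, -0.6]], [5, [0, -1, -213], [0, 0, -0.6]], [5, [0, -1, -213], [0, 0, -0.6]], [5, [0, -1, -213], [0, 0, -0.6]], [5, [0, -1, -213], [0, 0, -0.6]], [5, [0, -1, -213], [0, 0, -0.6]], [5, [0, -1, -213], [0, 0, -0.6]]], squeeze=60)

```text
time_s: 3.55
eef_pos: [513.5, 0.2, 109.2]
ee_rot: [0.0, 0.992, 0.126, 0.001]
force: [-0.8, 0.5, 7.4]
grip_width: 0.153
grip_force: 62.6
```

```bash
python3 -c "
from h import *
pst()"
```

```text
t 3.55 tcp [5.135e+02 2.000e-01 1.092e+02] q [-0.228  0.419  1.691  0.     1.03   1.09 ] F [-0.8  0.5  7.4] grip 13.1 62.6 yhead -75.5 z [ 0.002 -0.    -1.   ]
```

Call:
apply_moves(targets=[[5, [0, 0, 0], [0, 0, 8]], [5, [0, 0, 0], [0, 0, 16]], [5, [0, 0, 0], [0, 0, 24]], [5, [0, 0, 0], [0, 0, 32]], [5, [0, 0, 0], [0, 0, 40]], [5, [0, 0, 0], [0, 0, 48]], [5, [0, 0, 0], [0, 0, 56]], [5, [0, 0, 0], [0, 0, 64]], [5, [0, 0, 0], [0, 0, 72]], [5, [0, 0, 0], [0, 0, 80]], [5, [0, 0, 0], [0, 0, 84]], [5, [0, 0, 0], [0, 0, 84]]])

```text
time_s: 4.75
eef_pos: [512.1, 1.0, 109.1]
ee_rot: [-0.001, 0.652, 0.758, -0.0]
force: [-8.7, 5.2, 12.3]
grip_width: 0.152
grip_force: 63.6
```

```bash
python3 - <<'E'
from h import *
pst()
c=np.array([513.2,.3]); p=np.array([603.5,17.3]); s,_=st()
for t in np.arange(.1,1.91,.1):
    v=c-p; R=np.array([[np.cos(t),np.sin(t)],[-np.sin(t),np.cos(t)]]); print(round(t,2),(p+R@v-c).round(0))
E
```

```text
t 4.75 tcp [512.1   1.  109.1] q [-2.280e-01  4.190e-01  1.692e+00  1.000e-03  1.033e+00 -3.780e-01] F [-8.7  5.2 12.3] grip 13.0 63.6 yhead 8.6 z [-0.002  0.001 -1.   ]
0.1 [-1.  9.]
0.2 [-2. 18.]
0.3 [-1. 27.]
0.4 [ 1. 37.]
0.5 [ 3. 45.]
0.6 [ 6. 54.]
0.7 [10. 62.]
0.8 [15. 70.]
0.9 [21. 77.]
1.0 [27. 84.]
1.1 [34. 90.]
1.2 [42. 95.]
1.3 [50. 99.]
1.4 [ 58. 103.]
1.5 [ 67. 106.]
1.6 [ 76. 108.]
1.7 [ 85. 109.]
1.8 [ 94. 109.]
1.9 [103. 108.]
```

Call:
apply_moves(targets=[[5, [-1, 9, 0], [0, 0, 0]], [5, [-2, 18, 0], [0, 0, 0]], [5, [-1, 27, 0], [0, 0, 0]], [5, [1, 37, 0], [0, 0, 0]], [5, [3, 45, 0], [0, 0, 0]], [5, [6, 54, 0], [0, 0, 0]], [5, [10, 62, 0], [0, 0, 0]], [5, [15, 70, 0], [0, 0, 0]], [5, [21, 77, 0], [0, 0, 0]], [5, [27, 84, 0], [0, 0, 0]], [5, [34, 90, 0], [0, 0, 0]], [5, [42, 95, 0], [0, 0, 0]], [5, [50, 99, 0], [0, 0, 0]], [5, [58, 103, 0], [0, 0, 0]], [5, [67, 106, 0], [0, 0, 0]], [5, [76, 108, 0], [0, 0, 0]], [5, [85, 109, 0], [0, 0, 0]], [5, [94, 109, 0], [0, 0, 0]], [5, [94, 109, 0], [0, 0, 0]], [5, [94, 109, 0], [0, 0, 0]]])

```text
time_s: 6.75
eef_pos: [608.0, 110.4, 109.4]
ee_rot: [0.001, 0.653, 0.757, 0.002]
force: [1.6, 6.8, 4.9]
grip_width: 0.153
grip_force: 62.6
```

```bash
python3 -c "
from h import *
pst()"
```

```text
t 6.75 tcp [608.  110.4 109.4] q [-0.011  0.624  1.354  0.002  1.161 -0.159] F [1.6 6.8 4.9] grip 13.1 62.6 yhead 8.5 z [ 0.003  0.002 -1.   ]
```

Call:
apply_moves(targets=[[40, [0, 0, 0], [0, 0, 0]], [40, [0, 0, 0], [0, 0, 0]], [40, [0, 0, 0], [0, 0, 0]], [40, [0, 0, 40], [0, 0, 0]], [40, [0, 0, 90], [0, 0, 0]], [40, [0, 0, 130], [0, 0, 0]], [40, [-20, -50, 140], [0, 0, 0]], [40, [-20, -100, 140], [0, 0, 0]], [40, [-20, -150, 140], [0, 0, 0]], [40, [-20, -200, 140], [0, 0, 0]], [40, [-20, -240, 140], [0, 0, 0]], [40, [-20, -240, 140], [0, 0, 0]], [40, [-20, -240, 140], [0, 0, 0]]])

```text
time_s: 8.05
eef_pos: [586.8, -131.5, 248.0]
ee_rot: [-0.0, 0.654, 0.757, -0.0]
force: [-0.2, -0.5, 0.5]
grip_width: 0.465
grip_force: 0.0
```

```bash
cat > blue.py <<'E'
from h import *
def blue(P,im,z0=14,z1=26,box=(250,700,-430,430)):
    hsv=cv2.cvtColor(im,cv2.COLOR_BGR2HSV).astype(int)
    m=(hsv[...,0]>100)&(hsv[...,0]<130)&(hsv[...,1]>120)&(P[...,2]>z0)&(P[...,2]<z1)&(P[...,0]>box[0])&(P[...,0]<box[1])&(P[...,1]>box[2])&(P[...,1]<box[3])
    c,l,s,ce=cv2.connectedComponentsWithStats(m.astype(np.uint8))
    for i in range(1,c):
        if s[i,4]>15:
            r=cv2.minAreaRect(P[l==i][:,:2].astype(np.float32)); print("blue",s[i,4],ce[i].round(),pca(P[l==i]),"rect",r)
E
python3 - <<'E'
from blue import *
pst(); im,d,P=cloud("wrist"); blue(P,im); cv2.imwrite("pics/w2.png",im)
Z=P[...,2]
hsv=cv2.cvtColor(im,cv2.COLOR_BGR2HSV).astype(int)
y=(hsv[...,0]>20)&(hsv[...,0]<35)&(hsv[...,1]>120)&(P[...,0]<480)&(P[...,1]>-320)
q=P[y&(Z>60)&(Z<75)]
if len(q)>5:print("rimb",q.min(0),q.max(0)); 
q=P[y&(Z>80)]; print(len(q)); 
if len(q)>5: print("hand",pca(q),q.max(0))
E
```

```text
t 8.05 tcp [ 586.8 -131.5  248. ] q [-0.415  0.475  1.221  0.     1.446 -0.561] F [-0.2 -0.5  0.5] grip 39.7 0.0 yhead 8.3 z [-0.001  0.    -1.   ]
blue 203 [257. 192.] (array([ 597.8, -170. ,   18.6]), np.float64(113.0), array([17.8, 24.8])) rect ((598.0374755859375, -170.6137237548828), (17.402584075927734, 24.499113082885742), 25.186315536499023)
blue 135 [143. 244.] (array([ 438.7, -273.8,   23.5]), np.float64(151.8), array([14.3, 31. ])) rect ((437.9028625488281, -274.243896484375), (19.697364807128906, 29.736534118652344), 35.42116165161133)
rimb [ 395.70244775 -306.20913042   60.01140363] [ 476.50679945 -186.85511155   74.94380921]
436
hand (array([ 440.1, -209. ,   89.6]), np.float64(88.4), array([10.2, 49. ])) [ 444.13880469 -186.52296477   94.42006432]
```

View pics/w2.png

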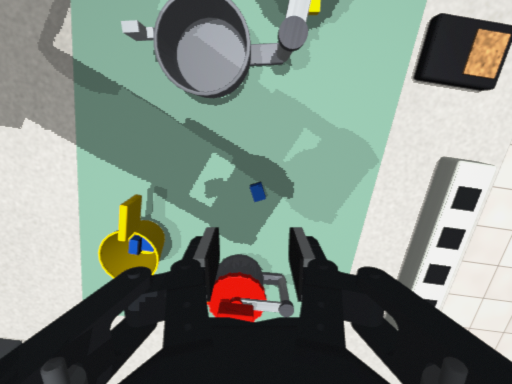

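The jar is open at (203,50), the loose relay lies at (257,192) and the yellow cup is at (130,250). Next I pick up the relay.

Call:
apply_moves(targets=[[40, [11, -39, -40], [0, 0, 8]], [40, [11, -39, -90], [0, 0, 16]], [40, [11, -39, -140], [0, 0, 17]], [40, [11, -39, -190], [0, 0, 17]], [40, [11, -39, -220], [0, 0, 17]], [40, [11, -39, -235], [0, 0, 17]], [40, [11, -39, -242], [0, 0, 17]], [40, [11, -39, -242], [0, 0, 17]], [5, [11, -39, -242], [0, 0, 17]], [5, [11, -39, -242], [0, 0, 17]], [5, [11, -39, -242], [0, 0, 17]], [5, [11, -39, -242], [0, 0, 17]], [5, [11, -39, -242], [0, 0, 17]], [5, [11, -39, -242], [0, 0, 17]], [5, [11, -39, -220], [0, 0, 17]], [5, [11, -39, -180], [0, 0, 17]], [5, [11, -39, -130], [0, 0, 17]], [5, [11, -39, -100], [0, 0, 17]]], squeeze=40)

```text
time_s: 9.9
eef_pos: [598.9, -170.2, 153.1]
ee_rot: [0.003, 0.534, 0.846, 0.0]
force: [0.8, 0.2, -0.5]
grip_width: 0.196
grip_force: 39.1
```

```bash
python3 -c "
from h import *
pst()"
```

```text
t 9.9 tcp [ 598.9 -170.2  153.1] q [-0.465  0.588  1.292 -0.     1.256 -0.909] F [ 0.8  0.2 -0.5] grip 16.7 39.1 yhead 25.5 z [ 0.005 -0.003 -1.   ]
```

Call:
apply_moves(targets=[[5, [-22, 43, 0], [0, 0, 0]], [5, [-44, 86, 0], [0, 0, 0]], [5, [-66, 129, 0], [0, 0, 0]], [5, [-86, 170, 0], [0, 0, 0]], [5, [-86, 170, -30], [0, 0, 0]], [5, [-86, 170, -70], [0, 0, 0]], [5, [-86, 170, -90], [0, 0, 0]], [5, [-86, 170, -95], [0, 0, 0]], [5, [-86, 170, -95], [0, 0, 0]], [30, [-86, 170, -95], [0, 0, 0]], [30, [-86, 170, -95], [0, 0, 0]], [30, [-86, 170, -95], [0, 0, 0]], [30, [-86, 170, -50], [0, 0, 0]], [30, [-86, 170, 0], [0, 0, 0]], [30, [-86, 170, 50], [0, 0, 0]], [30, [-86, 170, 90], [0, 0, 0]], [30, [-130, 170, 150], [0, 0, 0]], [30, [-130, 170, 150], [0, 0, 0]]])

```text
time_s: 11.7
eef_pos: [467.3, 0.3, 302.1]
ee_rot: [0.002, 0.534, 0.846, 0.001]
force: [0.3, -0.3, 0.1]
grip_width: 0.35
grip_force: 0.0
```

```bash
python3 - <<'E'
from blue import *
pst()
im,d,P=cloud("wrist"); cv2.imwrite("pics/w3.png",im); print("wrist"); blue(P,im,5,60); np.savez("w3.npz",a=im,P=P)
b,d,P=cloud("top"); print("top"); blue(P,b,3,60)
a,d,P=cloud("scene"); print("scene"); blue(P,a,3,60)
import json
# fit kinematics quick check
E
```

```text
t 11.7 tcp [4.673e+02 3.000e-01 3.021e+02] q [-0.251  0.137  1.535 -0.     1.465 -0.695] F [ 0.3 -0.3  0.1] grip 29.9 0.0 yhead 25.5 z [ 0.005 -0.001 -1.   ]
wrist
blue 180 [279. 170.] (array([513.3,   1.2,  22.9]), np.float64(112.4), array([18.4, 25.3])) rect ((514.850341796875, 1.0593891143798828), (19.542299270629883, 23.958328247070312), 26.613435745239258)
top
blue 78 [346. 213.] (array([ 435.6, -271.4,   26.3]), np.float64(-153.3), array([20.3, 35.7])) rect ((434.8811950683594, -270.67449951171875), (35.12765884399414, 23.037235260009766), 18.69927215576172)
blue 126 [152. 217.] (array([416.6, 280.2,  32.5]), np.float64(53.1), array([30.3, 30.5])) rect ((416.80950927734375, 282.3288269042969), (33.261898040771484, 32.04664993286133), 88.4581298828125)
scene
blue 52 [150. 187.] (array([ 430.8, -275.4,   26. ]), np.float64(-167.1), array([24.5, 26.7])) rect ((433.1149597167969, -276.75921630859375), (25.80675506591797, 24.782777786254883), 9.155893325805664)
blue 104 [339. 198.] (array([417.5, 281.6,  34.4]), np.float64(66.7), array([25.4, 34.7])) rect ((415.09063720703125, 283.8742980957031), (37.15897750854492, 28.21076202392578), 78.65487670898438)
blue 68 [239. 221.] (array([515.7,   1.8,  21.9]), np.float64(119.1), array([24.3, 25. ])) rect ((510.9085388183594, -0.4966716766357422), (27.937686920166016, 23.28893280029297), 27.535255432128906)
```

View pics/w3.png

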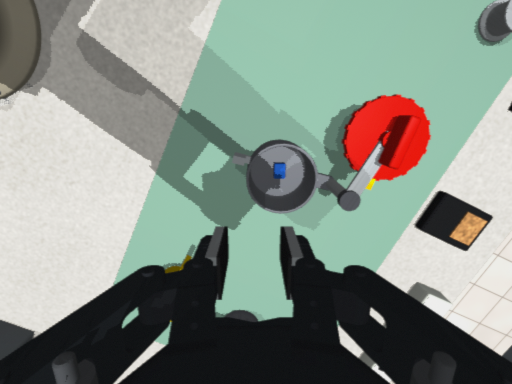

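The loose relay is in the jar at (279,170) and the cap is swung clear at (388,137). Next is the white cup.

Call:
apply_moves(targets=[[30, [-7, 47, 0], [0, 0, -6]], [30, [-14, 94, 0], [0, 0, -12]], [30, [-21, 141, 0], [0, 0, -18]], [30, [-28, 188, 0], [0, 0, -24]], [30, [-35, 235, 0], [0, 0, -30]], [30, [-42, 282, -10], [0, 0, -30.5]], [30, [-47, 320, -20], [0, 0, -30.5]], [30, [-47, 320, -20], [0, 0, -30.5]], [30, [-47, 320, -20], [0, 0, -30.5]], [30, [-47, 320, -20], [0, 0, -30.5]]])

```text
time_s: 12.85
eef_pos: [421.5, 319.5, 277.7]
ee_rot: [-0.0, 0.738, 0.675, -0.0]
force: [-0.6, -0.2, -0.9]
grip_width: 0.35
grip_force: 0.0
```

```bash
cat > cup.py <<'E'
from h import *
def cup(P,im,col,box):
    Z=P[...,2]; hsv=cv2.cvtColor(im,cv2.COLOR_BGR2HSV).astype(int)
    m=(P[...,0]>box[0])&(P[...,0]<box[1])&(P[...,1]>box[2])&(P[...,1]<box[3])
    if col=="y": m&=(hsv[...,0]>20)&(hsv[...,0]<35)&(hsv[...,1]>120)
    h=P[m&(Z>80)&(Z<97)]; c,dirn,le=pca(h)
    print("handle",len(h),c,dirn,le)
    r=P[m&(Z>64)&(Z<71)]
    # keep points away from handle: robust circle
    r=r[np.linalg.norm(r[:,:2]-c[:2],axis=1)>30]
    A=np.c_[2*r[:,:2],np.ones(len(r))]; s=np.linalg.lstsq(A,(r[:,:2]**2).sum(1),rcond=None)[0]
    print("rim circ",len(r),s[:2].round(1),np.sqrt(s[2]+s[:2]@s[:2]).round(1),r.min(0).round(),r.max(0).round())
    v=c[:2]-s[:2]; print("axis->handle",np.linalg.norm(v).round(1),"dir",np.degrees(np.arctan2(v[1],v[0])).round(1))
E
python3 - <<'E'
from cup import *
pst(); im,d,P=cloud("wrist"); cv2.imwrite("pics/w4.png",im)
cup(P,im,"w",(340,500,220,400))
E
```

```text
t 12.85 tcp [421.5 319.5 277.7] q [ 0.427  0.293  1.404 -0.     1.446  0.516] F [-0.6 -0.2 -0.9] grip 29.9 0.0 yhead -5.1 z [-0.001 -0.001 -1.   ]
handle 312 [420.9 338.3  91.4] 85.6 [ 9.7 48.4]
rim circ 412 [416.8 276.8] 38.8 [377. 236.  64.] [457. 313.  70.]
axis->handle 61.6 dir 86.2
```

Call:
apply_moves(targets=[[30, [0, 15, -10], [-8, 0.6, 0.2]], [30, [1, 30, -20], [-16, 1.2, 0.4]], [30, [2, 45, -30], [-24, 1.8, 0.6]], [30, [3, 60, -40], [-32, 2.4, 0.7]], [30, [4, 73, -50], [-40, 2.9, 0.8]], [30, [4, 73, -60], [-44.9, 3.3, 0.8]], [30, [4, 73, -60], [-44.9, 3.3, 0.8]], [30, [4, 73, -60], [-44.9, 3.3, 0.8]]])

```text
time_s: 13.7
eef_pos: [425.7, 392.6, 218.7]
ee_rot: [0.262, 0.678, 0.629, -0.278]
force: [0.9, 0.3, 0.6]
grip_width: 0.351
grip_force: 0.0
```

```bash
cat > kin.py <<'E'
import numpy as np, ast
from scipy.optimize import least_squares
from scipy.spatial.transform import Rotation as Rot
rz=lambda a:Rot.from_euler('z',a).as_matrix(); ry=lambda a:Rot.from_euler('y',a).as_matrix()
# p: a1,d1,L2,a3,L4,L6,lat
def fk(q,p,s4):
    a1,d1,L2,a3,L4,L6,lat=p
    R=rz(q[0]); x=R@np.array([a1,0,d1])
    R=R@ry(q[1]); x=x+R@np.array([0,lat,L2])
    R=R@ry(q[2]); x=x+R@np.array([a3,0,L4])
    R=R@rz(s4*q[3])@ry(q[4]); x=x+R@np.array([0,0,L6])
    return x,R@rz(q[5])
def load(): return [ast.literal_eval(l) for l in open("log.txt")]
def fit():
    D=load(); best=None
    for s4 in(1,-1):
        f=lambda p:np.concatenate([fk(q,p,s4)[0]-x for q,x,_ in D]+[1e-2*(np.array(p)-[0,300,400,0,400,250,117])])
        r=least_squares(f,[0,300,400,0,400,250,117.])
        e=max(np.linalg.norm(fk(q,r.x,s4)[1][:,2]-np.array(R)[:,2]) for q,_,R in D)
        if best is None or r.cost+e*1e4<best[0]: best=(r.cost+e*1e4,r.x,s4,e)
    return best
E
python3 - <<'E'
from h import *
pst()
import kin
b=kin.fit(); print(b[0],b[1].round(1),b[2],b[3])
q,x,R=kin.load()[-1]; print(np.round(R,3), kin.fk(q,b[1],b[2])[1].round(3))
E
```

```text
t 13.7 tcp [425.7 392.6 218.7] q [ 0.756  0.83   0.891 -0.553  1.989  0.752] F [0.9 0.3 0.6] grip 29.9 0.0 yhead -4.2 z [-0.047 -0.704 -0.709]
0.6402783369157788 [  0.  201.3 438.9  39.  397.5 255.3 116.3] 1 5.750809895285702e-16
[[ 0.055  0.997 -0.047]
 [ 0.706 -0.072 -0.704]
 [-0.706  0.005 -0.709]] [[-0.997  0.055 -0.047]
 [ 0.072  0.706 -0.704]
 [-0.005 -0.706 -0.709]]
```

Call:
apply_moves(targets=[[30, [0, 0, -45], [0, 0, 0]], [30, [0, 0, -93], [0, 0, 0]], [30, [-1, -20, -113], [0, 0, 0]], [30, [-3, -40, -133], [0, 0, 0]], [30, [-4, -55, -148], [0, 0, 0]], [30, [-5, -63, -156], [0, 0, 0]], [30, [-5, -63, -156], [0, 0, 0]], [4, [-5, -63, -156], [0, 0, 0]], [4, [-5, -63, -156], [0, 0, 0]], [4, [-5, -63, -156], [0, 0, 0]], [4, [-5, -63, -156], [0, 0, 0]], [4, [-5, -63, -156], [0, 0, 0]], [4, [-5, -63, -156], [0, 0, 0]], [4, [-5, -63, -156], [0, 0, 0]]], squeeze=100)

```text
time_s: 15.1
eef_pos: [420.5, 331.1, 63.7]
ee_rot: [0.263, 0.677, 0.629, -0.277]
force: [-0.0, 3.0, 6.9]
grip_width: 0.102
grip_force: 98.0
```

```bash
cat > plan.py <<'E'
from h import *
import kin
B=kin.fit(); p,s4=B[1],B[2]
lo=np.array([-2.94,-.97,.19,-1.23,.02,-2.88]); hi=np.array([2.94,2.17,2.56,4.37,3.11,2.88])
def tool(q): x,R=kin.fk(q,p,s4); return x,R@kin.rz(np.pi/2)
def ik(x,R,q0):
    def f(q):
        a,b=tool(q); return np.r_[(a-x)/100,Rot.from_matrix(R.T@b).as_rotvec()]
    r=kin.least_squares(f,np.clip(q0,lo+.01,hi-.01),bounds=(lo,hi)); return r.x,np.linalg.norm(r.fun)
def pour(beta,L,tcpz_foot,jar,lipout,lipz_hi,lipz_lo,thmax,cup_off=0,yaw_to=None):
    """handle dir beta (rad), L lean; prints waypoints of pouring"""
    s,R0=st(); q=s["joints"]; x0=s["eef_pos"]
    h=np.array([np.cos(beta),np.sin(beta),0]); Z=np.array([0,0,1.]); u=np.cross(Z,h)*-1 # rot +th about u: Z-> -h
    u=np.cross(Z,-h)
    lip=np.array([-41,0,65.]); rel=tcpz_foot
    out=[]
    for th in np.arange(0,thmax+.1,5):
        t=np.radians(th); lz=np.interp(th,[0,60,100],[lipz_hi,lipz_hi,lipz_lo])
        v=rel-lip; Rt=Rot.from_rotvec(u*t).as_matrix()
        X=np.array([jar[0],jar[1],0])+h*lipout+Z*lz+Rt@(h*v[0]+Z*v[2]+np.cross(Z,h)*v[1])
        Rr=Rt@R0
        q2,e=ik(X,Rr,q); out.append((th,X-x0,np.degrees(u*t),q2,e)); 
        print(int(th),"X",X.round(0),"sh",(X-x0).round(0),"rv",np.degrees(u*t).round(1),"q",q2.round(2),"e",e.round(4),"dq",abs(q2-q).max().round(2)); q=q2
    return out
E
python3 - <<'E'
from plan import *
pst(); s,R=st()
beta=np.radians(85.8); h=np.array([np.cos(beta),np.sin(beta)]); ax=np.array([416.5,276.8])
x=s["eef_pos"]; rel=np.array([(x[:2]-ax)@h,0,x[2]-3]); print(rel)
pour(beta,45,rel,(511,0.5),18,150,100,125)
E
```

```text
t 15.1 tcp [420.5 331.1  63.7] q [ 0.695  0.878  1.231 -0.54   1.625  0.907] F [-0.   3.   6.9] grip 8.7 98.0 yhead -4.0 z [-0.045 -0.705 -0.708]
[54.45460168  0.         60.71989263]
0 X [519. 114. 146.] sh [  99. -217.   82.] rv [ 0. -0.  0.] q [ 0.31  0.65  1.42 -0.72  1.46  0.62] e 0.0 dq 0.38
5 X [519. 114. 154.] sh [  99. -217.   90.] rv [ 5.  -0.4  0. ] q [ 0.29  0.6   1.43 -0.66  1.42  0.57] e 0.0 dq 0.07
10 X [519. 113. 162.] sh [  99. -218.   99.] rv [10.  -0.7  0. ] q [ 0.26  0.56  1.45 -0.59  1.39  0.51] e 0.0 dq 0.07
15 X [519. 112. 171.] sh [  99. -220.  107.] rv [15.  -1.1  0. ] q [ 0.22  0.51  1.46 -0.51  1.36  0.46] e 0.0 dq 0.07
20 X [519. 109. 179.] sh [  98. -222.  115.] rv [19.9 -1.5  0. ] q [ 0.19  0.47  1.47 -0.44  1.33  0.39] e 0.0 dq 0.08
25 X [519. 107. 186.] sh [  98. -225.  123.] rv [24.9 -1.8  0. ] q [ 0.14  0.44  1.48 -0.35  1.31  0.33] e 0.0 dq 0.08
30 X [519. 103. 194.] sh [  98. -228.  130.] rv [29.9 -2.2  0. ] q [ 0.1   0.4   1.5  -0.27  1.29  0.26] e 0.0 dq 0.09
35 X [518.  99. 201.] sh [  98. -232.  138.] rv [34.9 -2.6  0. ] q [ 0.05  0.37  1.51 -0
[... 1493 characters left out ...]
325.  131.] rv [99.7 -7.3  0. ] q [-0.61  0.49  1.65  0.79  1.61 -0.76] e 0.0 dq 0.05
105 X [511.  -2. 193.] sh [  90. -333.  130.] rv [104.7  -7.7   0. ] q [-0.64  0.53  1.64  0.83  1.66 -0.8 ] e 0.0 dq 0.06
110 X [510. -10. 191.] sh [  90. -341.  127.] rv [109.7  -8.1   0. ] q [-0.67  0.58  1.64  0.87  1.72 -0.83] e 0.0 dq 0.06
115 X [510. -18. 188.] sh [  89. -349.  125.] rv [114.7  -8.4   0. ] q [-0.69  0.63  1.63  0.9   1.78 -0.87] e 0.0 dq 0.06
120 X [509. -25. 185.] sh [  89. -357.  121.] rv [119.7  -8.8   0. ] q [-0.72  0.68  1.62  0.94  1.83 -0.9 ] e 0.0 dq 0.06
125 X [509. -33. 181.] sh [  88. -364.  117.] rv [124.7  -9.2   0. ] q [-0.73  0.73  1.61  0.97  1.89 -0.92] e 0.0 dq 0.06
```

Call:
apply_moves(targets=[[4, [0, 0, 15], [0, 0, 0]], [4, [0, 0, 45], [0, 0, 0]], [4, [0, 0, 80], [0, 0, 0]], [4, [0, 0, 110], [0, 0, 0]], [4, [14, -31, 115], [0, 0, 0]], [4, [28, -62, 115], [0, 0, 0]], [4, [42, -93, 115], [0, 0, 0]], [4, [56, -124, 115], [0, 0, 0]], [4, [70, -155, 115], [0, 0, 0]], [4, [84, -186, 115], [0, 0, 0]], [4, [99, -217, 115], [0, 0, 0]], [4, [99, -217, 115], [0, 0, 0]], [4, [99, -218, 117], [5, -0.4, 0]], [4, [99, -219, 119], [10, -0.7, 0]], [4, [98, -222, 122], [20, -1.5, 0]], [4, [98, -228, 132], [30, -2.2, 0]], [4, [97, -237, 144], [40, -2.9, 0]], [4, [97, -248, 157], [50, -3.7, 0]], [4, [97, -248, 157], [50, -3.7, 0]], [4, [97, -248, 157], [50, -3.7, 0]]])

```text
time_s: 17.1
eef_pos: [517.0, 80.8, 220.4]
ee_rot: [-0.028, 0.734, 0.678, 0.035]
force: [-0.5, -1.0, -2.1]
grip_width: 0.103
grip_force: 98.0
```

```bash
python3 - <<'E'
from h import *
pst(); a,_=capture("scene"); cv2.imwrite("pics/s5.png",cv2.resize(a[100:330,100:420],(800,575)))
E
```

```text
t 17.1 tcp [517.   80.8 220.4] q [-0.115  0.304  1.541  0.094  1.294 -0.062] F [-0.5 -1.  -2.1] grip 8.8 98.0 yhead -4.5 z [ 0.014  0.09  -0.996]
```

View pics/s5.png

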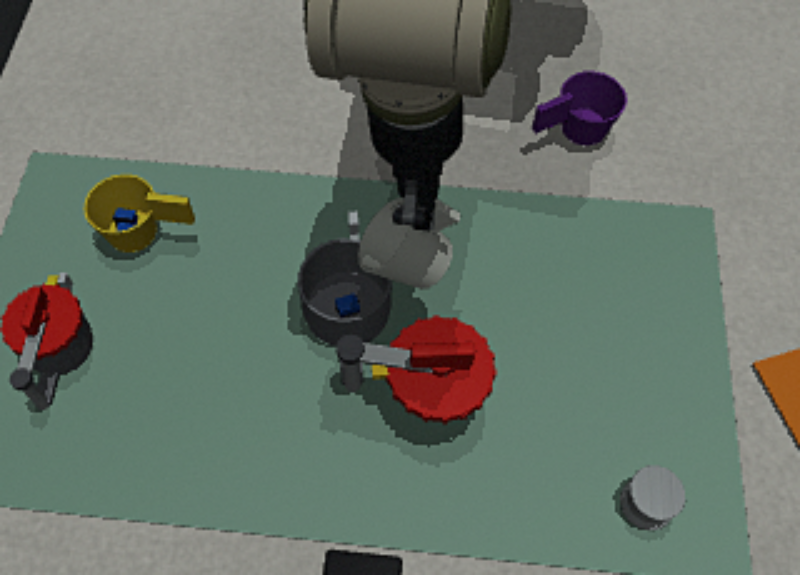

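The cup hangs at about (405,240), tilted at the jar's edge, with no relay spilt. I continue the pour.

Call:
apply_moves(targets=[[4, [-1, -7, 5], [5, -0.4, 0]], [4, [-1, -13, 10], [10, -0.7, 0]], [4, [-2, -21, 8], [15, -1.1, 0]], [4, [-3, -28, 5], [20, -1.5, 0]], [4, [-4, -36, 2], [25, -1.8, 0]], [4, [-4, -44, -2], [30, -2.2, 0]], [4, [-5, -52, -7], [35, -2.6, 0]], [4, [-5, -60, -13], [40, -2.9, 0]], [4, [-5, -69, -19], [45, -3.3, 0]], [4, [-6, -77, -26], [50, -3.7, 0]], [4, [-7, -85, -27], [55, -4, 0]], [4, [-7, -93, -30], [60, -4.4, 0]], [4, [-8, -101, -32], [65, -4.8, 0]], [4, [-8, -109, -36], [70, -5.1, 0]], [4, [-9, -116, -40], [75, -5.5, 0]], [4, [-9, -116, -40], [75, -5.5, 0]], [4, [-9, -116, -40], [75, -5.5, 0]], [4, [-9, -116, -40], [75, -5.5, 0]]])

```text
time_s: 18.95
eef_pos: [508.2, -32.8, 179.8]
ee_rot: [-0.438, 0.562, 0.52, 0.472]
force: [0.1, -0.4, -1.0]
grip_width: 0.107
grip_force: 98.2
```

```bash
python3 - <<'E'
from h import *
pst(); a,_=capture("scene"); cv2.imwrite("pics/s6.png",cv2.resize(a[140:310,130:370],(800,567)))
E
```

```text
t 18.95 tcp [508.2 -32.8 179.8] q [-0.733  0.734  1.604  0.965  1.891 -0.925] F [ 0.1 -0.4 -1. ] grip 9.1 98.2 yhead -4.4 z [ 0.075  0.982 -0.171]
```

View pics/s6.png

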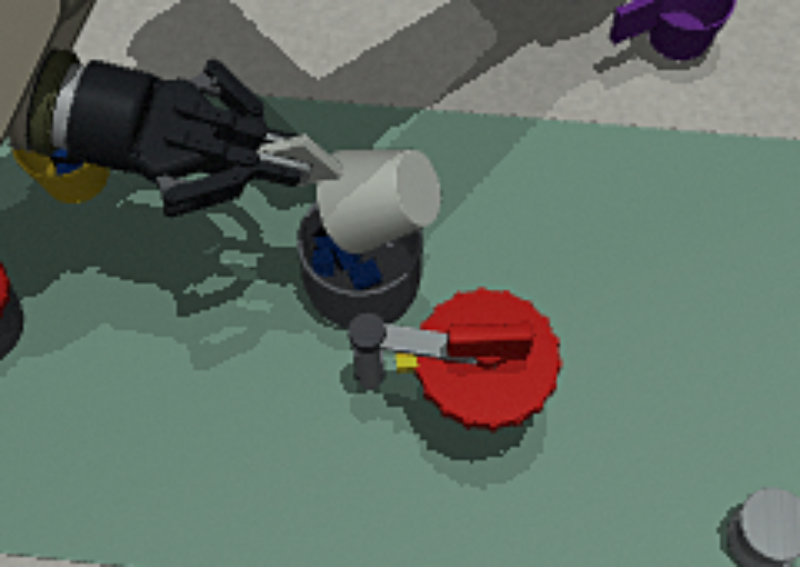

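Relays lie in the jar at (345,260). A short shake follows, then I turn the cup back upright.

Call:
apply_moves(targets=[[4, [0, 8, 8], [5, -0.4, 0]], [4, [0, -4, 8], [5, -0.4, 0]], [4, [0, 8, 12], [8, -0.6, 0]], [4, [0, -4, 8], [8, -0.6, 0]], [4, [0, 6, 8], [0, 0, 0]], [4, [1, 12, 8], [-8, 0.6, 0]], [4, [2, 23, 12], [-15, 1.1, 0]], [4, [3, 39, 16], [-25, 1.8, 0]], [4, [4, 50, 24], [-32, 2.3, 0]], [4, [5, 62, 34], [-40, 2.9, 0]], [4, [6, 76, 42], [-48, 3.5, 0]], [4, [6, 90, 47], [-56, 4.1, 0]], [4, [8, 103, 50], [-64, 4.7, 0]], [4, [8, 112, 48], [-70, 5.1, 0]], [4, [9, 116, 45], [-75, 5.5, 0]], [4, [9, 116, 45], [-75, 5.5, 0]]])

```text
time_s: 20.6
eef_pos: [517.5, 83.1, 225.3]
ee_rot: [-0.027, 0.732, 0.68, 0.034]
force: [-0.9, 0.0, -1.5]
grip_width: 0.105
grip_force: 98.0
```

```bash
python3 - <<'E'
from plan import *
pst(); s,R=st(); q=s["joints"]
# place pose: upright, original location; relative to now
x=s["eef_pos"]; print("to grasp pose shift",(np.array([420.5,331.1,63.7])-x).round(1))
from blue import blue
for n in("scene","top"):
    im,d,P=cloud(n); print(n); blue(P,im,-5,90)
E
```

```text
t 20.6 tcp [517.5  83.1 225.3] q [-0.108  0.302  1.531  0.09   1.305 -0.058] F [-0.9  0.  -1.5] grip 9.0 98.0 yhead -4.2 z [ 0.014  0.086 -0.996]
to grasp pose shift [ -97.   248.  -161.6]
scene
blue 53 [150. 187.] (array([ 430.5, -275.6,   26. ]), np.float64(-156.1), array([24.4, 28.3])) rect ((432.5018615722656, -277.2688293457031), (23.865121841430664, 27.718374252319336), 89.24903869628906)
blue 221 [233. 217.] (array([509.3, -15.1,  32.7]), np.float64(76.2), array([28.6, 54.9])) rect ((505.8193664550781, -14.021495819091797), (62.58622360229492, 34.804588317871094), 72.95182037353516)
top
blue 116 [256. 187.] (array([505.2, -13.9,  39. ]), np.float64(67.0), array([28.4, 47.4])) rect ((503.960693359375, -14.29878044128418), (48.47197723388672, 32.57950210571289), 69.9360580444336)
blue 77 [346. 213.] (array([ 435.6, -271.4,   26.3]), np.float64(-153.8), array([19.9, 36. ])) rect ((435.02783203125, -271.2781677246094), (35.71115493774414, 21.108623504638672), 21.011707305908203)
```

Call:
apply_moves(targets=[[4, [0, 10, -5], [-8, 0.6, 0]], [4, [1, 20, -15], [-16, 1.2, 0]], [4, [1, 27, -25], [-24, 1.7, 0]], [4, [1, 32, -35], [-32, 2.3, 0]], [4, [1, 36, -42], [-40, 2.9, 0]], [4, [0, 50, -42], [-46, 3.3, 0]], [4, [-10, 70, -42], [-49.9, 3.6, 0]], [4, [-30, 115, -42], [-49.9, 3.6, 0]], [4, [-50, 155, -45], [-49.9, 3.6, 0]], [4, [-70, 200, -50], [-49.9, 3.6, 0]], [4, [-97, 248, -70], [-49.9, 3.6, 0]], [4, [-97, 248, -110], [-49.9, 3.6, 0]], [4, [-97, 248, -145], [-49.9, 3.6, 0]], [4, [-97, 248, -155], [-49.9, 3.6, 0]], [4, [-97, 248, -159], [-49.9, 3.6, 0]], [4, [-97, 248, -161], [-49.9, 3.6, 0]], [4, [-97, 248, -161], [-49.9, 3.6, 0]]])

```text
time_s: 22.4
eef_pos: [420.9, 330.2, 64.7]
ee_rot: [0.262, 0.678, 0.629, -0.276]
force: [-0.1, -0.4, -1.5]
grip_width: 0.105
grip_force: 98.0
```

```bash
python3 - <<'E'
from cup import *
pst()
for n in("top","scene"):
    im,d,P=cloud(n); cup(P,im,"w",(340,500,220,318+50))
E
```

```text
t 22.4 tcp [420.9 330.2  64.7] q [ 0.693  0.874  1.234 -0.539  1.623  0.906] F [-0.1 -0.4 -1.5] grip 8.9 98.0 yhead -4.1 z [-0.045 -0.703 -0.709]
handle 147 [421.7 340.   90.7] 88.8 [31.4 38.7]
rim circ 96 [417.7 277.6] 38.7 [378. 239.  64.] [458. 314.  71.]
axis->handle 62.6 dir 86.3
handle 145 [425.4 337.8  89.8] 70.1 [33.  42.1]
rim circ 107 [417.9 276.2] 38.9 [376. 237.  64.] [458. 313.  71.]
axis->handle 62.1 dir 83.0
```

Call:
apply_moves(targets=[[4, [0, 0, -2], [0, 0, 0]], [4, [0, 0, -2], [0, 0, 0]], [30, [0, 0, -2], [0, 0, 0]], [30, [0, 0, -2], [0, 0, 0]], [30, [0, 0, -2], [0, 0, 0]], [30, [1, 15, 13], [0, 0, 0]], [30, [3, 45, 43], [0, 0, 0]], [30, [4, 63, 80], [0, 0, 0]], [30, [4, 63, 130], [8, -0.6, 0]], [30, [4, 55, 170], [16, -1.2, 0]], [30, [4, 45, 200], [24, -1.7, 0]], [30, [4, 30, 220], [32, -2.3, 0]], [30, [4, 10, 220], [40, -2.9, 0]], [30, [4, -5, 220], [45, -3.3, 0]], [30, [4, -5, 220], [45, -3.3, 0]]])

```text
time_s: 24.0
eef_pos: [424.2, 322.7, 284.3]
ee_rot: [0.001, 0.735, 0.678, 0.005]
force: [0.3, 0.9, 0.3]
grip_width: 0.346
grip_force: 0.0
```

```bash
python3 - <<'E'
from cup import *
from blue import blue
pst(); im,d,P=cloud("wrist"); cv2.imwrite("pics/w7.png",im)
cup(P,im,"w",(340,500,220,400)); blue(P,im,-5,90)
E
```

```text
t 24.0 tcp [424.2 322.7 284.3] q [4.300e-01 2.930e-01 1.387e+00 1.000e-03 1.452e+00 5.090e-01] F [0.3 0.9 0.3] grip 29.5 0.0 yhead -4.6 z [ 0.008  0.005 -1.   ]
handle 304 [421.9 337.5  91.3] 85.9 [10.  48.4]
rim circ 384 [417.3 276.3] 38.7 [377. 236.  64.] [457. 313.  70.]
axis->handle 61.4 dir 85.7
```

View pics/w7.png

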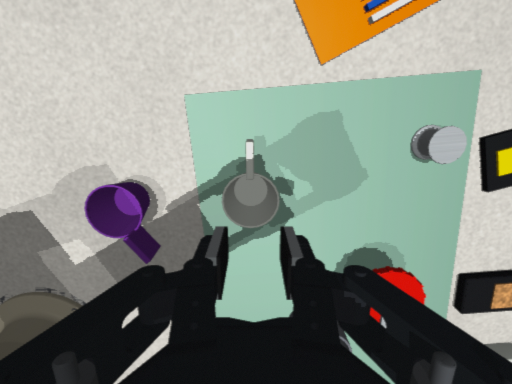

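The white cup stands upright and empty at (250,200). I go on to the yellow cup.

Call:
apply_moves(targets=[[30, [1, -45, 10], [0, 0, 1]], [30, [3, -90, 10], [0, 0, 2]], [30, [4, -135, 10], [0, 0, 3]], [30, [5, -180, 10], [0, 0, 3]], [30, [7, -225, 10], [0, 0, 3]], [30, [8, -270, 10], [0, 0, 3]], [30, [9, -315, 10], [0, 0, 3]], [30, [11, -360, 10], [0, 0, 3]], [30, [12, -405, 10], [0, 0, 3]], [30, [14, -450, 10], [0, 0, 3]], [30, [15, -495, 0], [0, 0, 3]], [30, [16, -540, -5], [0, 0, 3]], [30, [16, -548, -5], [0, 0, 3]], [30, [16, -548, -5], [0, 0, 3]], [30, [16, -548, -5], [0, 0, 3]]])

```text
time_s: 25.55
eef_pos: [440.5, -221.7, 278.3]
ee_rot: [0.001, 0.715, 0.699, 0.004]
force: [0.4, 0.5, -0.2]
grip_width: 0.354
grip_force: 0.0
```

```bash
python3 - <<'E'
from cup import *
from blue import blue
pst(); im,d,P=cloud("wrist")
cup(P,im,"y",(340,500,-330,-150)); blue(P,im,-5,90)
from plan import *
s,R=st()
# lean pose check
for b in (88.5,):
    be=np.radians(b);h=np.array([np.cos(be),np.sin(be),0]);Z=np.array([0,0,1.]);u=np.cross(Z,-h)
    R1=Rot.from_rotvec(-u*np.pi/4).as_matrix()@R; x=np.array([441,-218,61.])
    q,e=ik(x,R1,s["joints"]); print(q.round(2),e, R1[:,2]); print(ik(x+np.array([0,65,75.]),R1,s["joints"]))
E
```

```text
t 25.55 tcp [ 440.5 -221.7  278.3] q [-0.708  0.208  1.51   0.007  1.421 -0.687] F [ 0.4  0.5 -0.2] grip 30.2 0.0 yhead -1.3 z [ 0.006  0.004 -1.   ]
handle 299 [ 438.3 -209.7   91.5] 87.7 [ 9.6 48.2]
rim circ 381 [ 435.7 -271.5] 38.7 [ 396. -312.   64.] [ 475. -234.   71.]
axis->handle 61.9 dir 87.5
blue 133 [303.   6.] (array([506. , -27.6,  45.5]), np.float64(-137.9), array([16.5, 21.9])) rect ((510.8802795410156, -23.946224212646484), (31.220722198486328, 17.885528564453125), 28.780418395996094)
blue 150 [256. 194.] (array([ 445.6, -270.5,   24.5]), np.float64(88.2), array([15.8, 24. ])) rect ((444.97259521484375, -271.5948486328125), (23.129791259765625, 15.504491806030273), 88.81356811523438)
blue 133 [244. 199.] (array([ 425.5, -277.6,   26. ]), np.float64(86.7), array([12.3, 25.6])) rect ((424.666259765625, -278.77032470703125), (23.740629196166992, 12.40455436706543), 88.3252944946289)
[-0.35  0.52  1.96 -1.21  0.79  0.63] 2.442299081293364e-11 [-0.01205017 -0.70439659 -0.70970433]
(array([-0.20414029,  0.36930542,  1.92881207, -1.00147746,  0.96464009,
        0.46873101]), np.float64(1.5307245449370607e-15))
```

```bash
python3 - <<'E'
from plan import *
s,R=st()
be=np.radians(87.6);h=np.array([np.cos(be),np.sin(be),0]);Z=np.array([0,0,1.]);u=np.cross(Z,-h)
R0=R
for L in (30,35):
    yawfix=Rot.from_euler('z',-1.1,degrees=True).as_matrix()
    R1=Rot.from_rotvec(-u*np.radians(L)).as_matrix()@yawfix@R
    x=np.array([438,-215.5,61.5])
    q,e=ik(x,R1,s["joints"]); q1,e1=ik(x+np.array([2,46,66]),R1,s["joints"]); print(L,q.round(2),e,q1.round(2),e1,np.degrees(Rot.from_matrix(R1@R.T).as_rotvec()).round(1))
    # pour check
    import plan
    plan.st=lambda:(dict(joints=q1,eef_pos=x),R1)
    o=pour(be,L,np.array([56,0,58.5]),(511,.5),18,150,100,125)
E
```

```text
30 [-0.46  0.44  1.93 -0.79  0.69  0.18] 1.578760560470036e-15 [-0.36  0.31  1.9  -0.67  0.86  0.11] 6.723951206855292e-13 [-30.    1.   -1.1]
0 X [516. 115. 144.] sh [ 78. 331.  82.] rv [ 0. -0.  0.] q [ 0.23  0.54  1.5  -0.52  1.29  0.47] e 0.0 dq 0.59
5 X [516. 116. 152.] sh [ 78. 331.  90.] rv [ 5.  -0.2  0. ] q [ 0.2   0.5   1.51 -0.44  1.27  0.4 ] e 0.0 dq 0.08
10 X [516. 115. 160.] sh [ 78. 331.  99.] rv [10.  -0.4  0. ] q [ 0.16  0.46  1.52 -0.36  1.25  0.33] e 0.0 dq 0.08
15 X [516. 114. 169.] sh [ 78. 329. 107.] rv [15.  -0.6  0. ] q [ 0.12  0.42  1.53 -0.27  1.23  0.26] e 0.0 dq 0.09
20 X [516. 112. 177.] sh [ 78. 327. 116.] rv [20.  -0.8  0. ] q [ 0.07  0.39  1.54 -0.18  1.23  0.18] e 0.0 dq 0.09
25 X [516. 109. 185.] sh [ 78. 325. 124.] rv [25. -1.  0.] q [ 0.03  0.37  1.55 -0.09  1.23  0.1 ] e 0.0 dq 0.09
30 X [515. 106. 193.] sh [ 77. 321. 131.] rv [30.  -1.3  0. ] q [-0.02  0.34  1.56  0.    1.23  0.02] e 0.0 dq 0.09
35 X [515. 102. 200.] sh [ 77. 317. 139.] rv [35.  -1.5  0. ] q [-0.07  0.33  1.57  0.1   1.25 -0.06] e 0.0 dq 0.09
40 X [515.  97. 207.] sh [ 77. 312. 1
[... 4542 characters left out ...]
 197.] sh [ 73. 224. 135.] rv [99.9 -4.2  0. ] q [-0.63  0.57  1.63  0.87  1.73 -0.83] e 0.0 dq 0.05
105 X [511.  -0. 195.] sh [ 73. 215. 134.] rv [104.9  -4.4   0. ] q [-0.66  0.62  1.62  0.91  1.79 -0.86] e 0.0 dq 0.06
110 X [511.  -9. 193.] sh [ 73. 207. 132.] rv [109.9  -4.6   0. ] q [-0.68  0.67  1.61  0.94  1.84 -0.88] e 0.0 dq 0.06
115 X [510. -17. 191.] sh [ 72. 199. 129.] rv [114.9  -4.8   0. ] q [-0.7   0.72  1.6   0.98  1.9  -0.91] e 0.0 dq 0.06
120 X [510. -24. 187.] sh [ 72. 191. 126.] rv [119.9  -5.    0. ] q [-0.72  0.77  1.59  1.01  1.96 -0.93] e 0.0 dq 0.06
125 X [510. -32. 183.] sh [ 72. 184. 122.] rv [124.9  -5.2   0. ] q [-0.73  0.82  1.58  1.04  2.01 -0.95] e 0.0 dq 0.06
```

Call:
apply_moves(targets=[[30, [0, 12, -30], [-8, 0.2, -0.3]], [30, [0, 24, -60], [-16, 0.5, -0.5]], [30, [0, 36, -90], [-24, 0.7, -0.8]], [30, [0, 48, -120], [-32, 1, -1]], [30, [0, 52, -150], [-35, 1.1, -1.1]], [30, [0, 52, -150], [-35, 1.1, -1.1]], [30, [-1, 40, -167], [-35, 1.1, -1.1]], [30, [-2, 25, -189], [-35, 1.1, -1.1]], [30, [-2, 14, -205], [-35, 1.1, -1.1]], [30, [-3, 6, -216], [-35, 1.1, -1.1]], [30, [-3, 6, -216], [-35, 1.1, -1.1]], [30, [-3, 6, -216], [-35, 1.1, -1.1]], [4, [-3, 6, -216], [-35, 1.1, -1.1]], [4, [-3, 6, -216], [-35, 1.1, -1.1]], [4, [-3, 6, -216], [-35, 1.1, -1.1]], [4, [-3, 6, -216], [-35, 1.1, -1.1]], [4, [-3, 6, -216], [-35, 1.1, -1.1]], [4, [-3, 6, -216], [-35, 1.1, -1.1]]], squeeze=100)

```text
time_s: 27.4
eef_pos: [437.5, -216.6, 63.4]
ee_rot: [0.21, 0.688, 0.661, -0.213]
force: [-1.1, 3.3, 6.0]
grip_width: 0.105
grip_force: 97.7
```

```bash
python3 - <<'E'
from h import *
pst()
im,d,P=cloud("scene"); cv2.imwrite("pics/x.png",im)
E
```

```text
t 27.4 tcp [ 437.5 -216.6   63.4] q [-0.422  0.46   1.949 -0.94   0.712  0.348] F [-1.1  3.3  6. ] grip 9.0 97.7 yhead -2.2 z [-0.016 -0.572 -0.82 ]
```

Call:
apply_moves(targets=[[4, [0, 0, 15], [0, 0, 0]], [4, [0, 0, 50], [0, 0, 0]], [4, [0, 0, 90], [0, 0, 0]], [4, [5, 15, 130], [0, 0, 0]], [4, [15, 50, 135], [0, 0, 0]], [4, [24, 90, 135], [0, 0, 0]], [4, [33, 130, 135], [0, 0, 0]], [4, [42, 170, 135], [0, 0, 0]], [4, [51, 210, 135], [0, 0, 0]], [4, [60, 250, 135], [0, 0, 0]], [4, [69, 290, 135], [0, 0, 0]], [4, [75, 315, 133], [0, 0, 0]], [4, [78, 331, 130], [0, 0, 0]], [4, [78, 331, 130], [8, -0.3, 0]], [4, [78, 328, 130], [16, -0.7, 0]], [4, [78, 325, 131], [24, -1, 0]], [4, [77, 320, 136], [32, -1.3, 0]], [4, [77, 312, 146], [40, -1.7, 0]], [4, [77, 301, 159], [50, -2.1, 0]], [4, [77, 301, 159], [50, -2.1, 0]]])

```text
time_s: 29.45
eef_pos: [514.6, 81.2, 222.6]
ee_rot: [-0.089, 0.718, 0.683, 0.1]
force: [1.0, -0.8, -1.0]
grip_width: 0.103
grip_force: 98.2
```

```bash
python3 - <<'E'
from h import *
from blue import blue
pst()
im,d,P=cloud("scene"); blue(P,im,-5,90)
E
```

```text
t 29.45 tcp [514.6  81.2 222.6] q [-0.204  0.293  1.573  0.276  1.319 -0.23 ] F [ 1.  -0.8 -1. ] grip 8.8 98.2 yhead -2.9 z [ 0.022  0.265 -0.964]
blue 223 [233. 217.] (array([509.4, -15. ,  32.2]), np.float64(77.1), array([27.7, 55.9])) rect ((505.9178466796875, -12.957374572753906), (64.84829711914062, 35.63631820678711), 72.662353515625)
```

Call:
apply_moves(targets=[[4, [-1, -5, 5], [5, -0.2, 0]], [4, [-1, -10, 10], [10, -0.4, 0]], [4, [-1, -16, 8], [15, -0.6, 0]], [4, [-2, -23, 6], [20, -0.8, 0]], [4, [-2, -31, 3], [25, -1, 0]], [4, [-2, -39, -1], [30, -1.3, 0]], [4, [-3, -47, -6], [35, -1.5, 0]], [4, [-3, -56, -11], [40, -1.7, 0]], [4, [-3, -64, -17], [45, -1.9, 0]], [4, [-4, -72, -24], [50, -2.1, 0]], [4, [-4, -81, -25], [55, -2.3, 0]], [4, [-4, -89, -27], [60, -2.5, 0]], [4, [-5, -97, -30], [65, -2.7, 0]], [4, [-5, -105, -33], [70, -2.9, 0]], [4, [-5, -112, -37], [75, -3.1, 0]], [4, [-5, -112, -37], [75, -3.1, 0]], [4, [-5, -112, -37], [75, -3.1, 0]], [4, [-5, -112, -37], [75, -3.1, 0]]])

```text
time_s: 31.3
eef_pos: [509.1, -27.0, 184.8]
ee_rot: [-0.489, 0.511, 0.487, 0.512]
force: [0.0, 0.1, 0.0]
grip_width: 0.104
grip_force: 98.4
```

```bash
python3 - <<'E'
from h import *
from blue import blue
pst(); a,d,P=cloud("scene"); blue(P,a,-5,120); cv2.imwrite("pics/s8.png",cv2.resize(a[140:310,130:370],(800,567)))
E
```

```text
t 31.3 tcp [509.1 -27.  184.8] q [-0.721  0.813  1.583  1.041  2.01  -0.944] F [0.  0.1 0. ] grip 8.9 98.4 yhead -2.7 z [0.047 0.999 0.002]
blue 186 [233. 220.] (array([514.2, -13.7,  27.7]), np.float64(75.5), array([31.2, 58.7])) rect ((513.831298828125, -12.29759407043457), (60.404476165771484, 36.85115051269531), 88.79863739013672)
```

View pics/s8.png

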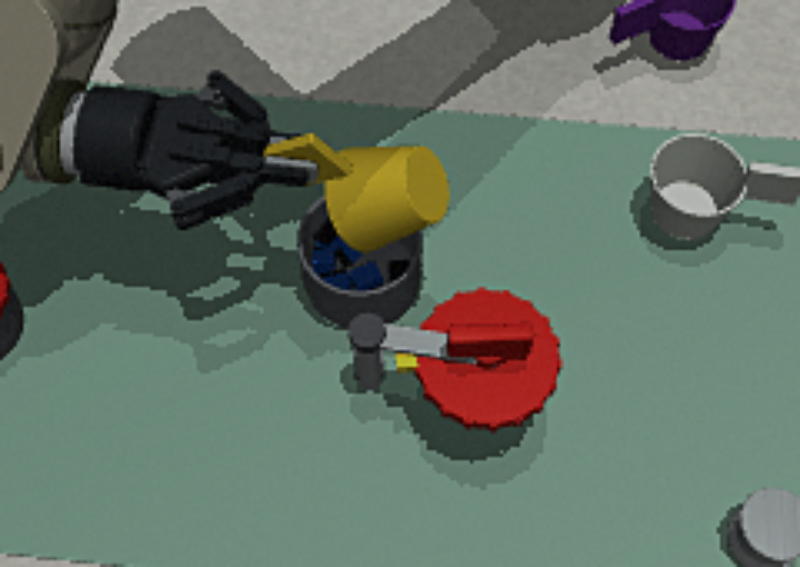

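The relays lie low in the jar around (350,262). I shake, bring the cup upright and set it back.

Call:
apply_moves(targets=[[4, [0, 8, 8], [4, -0.2, 0]], [4, [0, -4, 8], [4, -0.2, 0]], [4, [0, 8, 12], [6, -0.3, 0]], [4, [0, -4, 8], [6, -0.3, 0]], [4, [0, 6, 8], [0, 0, 0]], [4, [1, 12, 8], [-8, 0.3, 0]], [4, [1, 23, 12], [-15, 0.6, 0]], [4, [1, 36, 16], [-23, 1, 0]], [4, [2, 50, 24], [-31, 1.3, 0]], [4, [3, 62, 34], [-39, 1.6, 0]], [4, [3, 75, 42], [-47, 2, 0]], [4, [4, 87, 47], [-55, 2.3, 0]], [4, [4, 100, 50], [-63, 2.6, 0]], [4, [5, 108, 48], [-70, 2.9, 0]], [4, [5, 112, 45], [-75, 3.1, 0]], [4, [5, 112, 45], [-75, 3.1, 0]]])

```text
time_s: 32.95
eef_pos: [513.9, 85.7, 230.2]
ee_rot: [-0.088, 0.715, 0.686, 0.098]
force: [0.6, 0.0, -1.3]
grip_width: 0.104
grip_force: 98.2
```

Call:
apply_moves(targets=[[4, [0, 10, -5], [-8, 0.3, 0]], [4, [1, 18, -12], [-16, 0.7, 0]], [4, [1, 24, -20], [-24, 1, 0]], [4, [1, 28, -25], [-32, 1.3, 0]], [4, [1, 30, -28], [-40, 1.7, 0]], [4, [1, 25, -28], [-48, 2, 0]], [4, [0, 10, -28], [-50, 2.1, 0]], [4, [-9, -30, -28], [-50, 2.1, 0]], [4, [-18, -70, -28], [-50, 2.1, 0]], [4, [-27, -115, -28], [-50, 2.1, 0]], [4, [-36, -160, -28], [-50, 2.1, 0]], [4, [-50, -205, -28], [-50, 2.1, 0]], [4, [-64, -250, -35], [-50, 2.1, 0]], [4, [-77, -298, -60], [-50, 2.1, 0]], [4, [-77, -301, -105], [-50, 2.1, 0]], [4, [-77, -301, -140], [-50, 2.1, 0]], [4, [-77, -301, -155], [-50, 2.1, 0]], [4, [-77, -301, -155], [-50, 2.1, 0]]])

```text
time_s: 34.75
eef_pos: [435.1, -217.4, 72.1]
ee_rot: [0.207, 0.689, 0.66, -0.215]
force: [0.2, 0.1, -0.7]
grip_width: 0.098
grip_force: 98.2
```

```bash
python3 - <<'E'
from blue import *
pst()
for n in("scene","top"):
    a,d,P=cloud(n); print(n); blue(P,a,-5,120)
E
```

```text
t 34.75 tcp [ 435.1 -217.4   72.1] q [-0.426  0.441  1.945 -0.911  0.73   0.31 ] F [ 0.2  0.1 -0.7] grip 8.4 98.2 yhead -2.5 z [-0.023 -0.568 -0.823]
scene
blue 206 [233. 219.] (array([512.6, -13.9,  29.5]), np.float64(71.2), array([37.2, 56.5])) rect ((513.3097534179688, -12.728511810302734), (62.661895751953125, 51.6140251159668), 25.049320220947266)
top
blue 89 [254. 183.] (array([520.4,  -6.2,  25. ]), np.float64(111.6), array([15.8, 49.3])) rect ((521.6646728515625, -7.1046600341796875), (16.877273559570312, 48.516727447509766), 24.35992431640625)
```

Call:
apply_moves(targets=[[4, [0, 0, -5], [0, 0, 0]], [4, [0, 0, -8], [0, 0, 0]], [4, [0, 0, -10], [0, 0, 0]], [4, [0, 0, -10], [0, 0, 0]]])

```text
time_s: 35.25
eef_pos: [437.0, -216.7, 64.3]
ee_rot: [0.21, 0.689, 0.661, -0.213]
force: [-0.5, 0.3, -1.6]
grip_width: 0.103
grip_force: 98.2
```

Call:
apply_moves(targets=[[4, [0, 0, -2], [0, 0, 0]], [4, [0, 0, -2], [0, 0, 0]], [30, [0, 0, -2], [0, 0, 0]], [30, [0, 0, -2], [0, 0, 0]], [30, [0, 0, -2], [0, 0, 0]], [30, [0, 11, 14], [0, 0, 0]], [30, [1, 34, 47], [0, 0, 0]], [30, [2, 52, 85], [0, 0, 0]], [30, [2, 52, 130], [8, -0.4, 0]], [30, [2, 42, 170], [16, -0.8, 0]], [30, [2, 30, 200], [24, -1.2, 0]], [30, [2, 15, 215], [32, -1.5, 0]], [30, [2, 0, 220], [35, -1.6, 0]], [30, [2, 0, 220], [35, -1.6, 0]], [30, [2, 0, 220], [35, -1.6, 0]]])

```text
time_s: 36.75
eef_pos: [438.7, -217.0, 283.7]
ee_rot: [0.002, 0.723, 0.691, 0.004]
force: [1.1, 0.6, -0.8]
grip_width: 0.35
grip_force: 0.0
```

```bash
python3 - <<'E'
from cup import *
from blue import blue
pst(); im,d,P=cloud("wrist"); cv2.imwrite("pics/w9.png",im)
cup(P,im,"y",(340,500,-330,-150)); blue(P,im,-5,90)
f=P[(np.hypot(P[...,0]-435.7,P[...,1]+271.5)<22)]; print("cup inside z",np.nanpercentile(f[:,2],[1,50,99]))
a,d,P=cloud("scene"); r=P[(np.hypot(P[...,0]-513,P[...,1])<44)]; print("jar contents z",np.nanpercentile(r[:,2],[1,50,90,100]))
q=P[(P[...,0]>545)&(P[...,1]>40)&(P[...,1]<190)&(P[...,2]>128)&(P[...,2]<142)]; print("bar",len(q),pca(q))
E
```

```text
t 36.75 tcp [ 438.7 -217.   283.7] q [-0.703  0.196  1.512  0.008  1.43  -0.659] F [ 1.1  0.6 -0.8] grip 29.9 0.0 yhead -2.6 z [ 0.008  0.003 -1.   ]
handle 300 [ 438.3 -210.    91.3] 87.5 [10. 48.]
rim circ 375 [ 435.8 -271.9] 38.7 [ 396. -312.   64.] [ 476. -235.   70.]
axis->handle 62.0 dir 87.7
blue 302 [308.   8.] (array([520.9, -17.9,  25.2]), np.float64(152.9), array([19.5, 42.5])) rect ((514.0584716796875, -17.9969539642334), (28.34931755065918, 45.432918548583984), 88.89767456054688)
blue 59 [302.  16.] (array([512.4, -28.2,  27.7]), np.float64(-137.6), array([ 7.5, 18.3])) rect ((513.0845336914062, -28.447372436523438), (20.39318084716797, 8.382447242736816), 53.85858917236328)
cup inside z [ 6.94141002  8.73896562 10.84281683]
jar contents z [ 5.54055235 24.24253618 48.29371678 55.11805373]
bar 155 (array([610.4, 109. , 134.6]), np.float64(99.4), array([14.2, 61.1]))
```

View pics/w9.png

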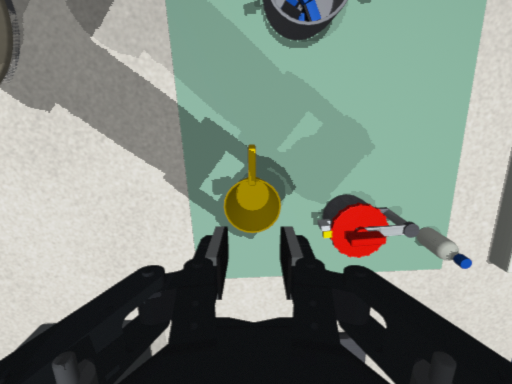

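Both cups are upright and empty, and every visible relay lies inside the jar, at most 55 mm up. I close the cap next.

Call:
apply_moves(targets=[[40, [22, 43, 0], [0, 0, 4]], [40, [44, 86, 0], [0, 0, 8]], [40, [66, 129, 0], [0, 0, 11]], [40, [88, 172, 0], [0, 0, 11]], [40, [110, 215, 0], [0, 0, 11]], [40, [132, 258, -10], [0, 0, 11]], [40, [154, 300, -25], [0, 0, 11]], [40, [169, 327, -45], [0, 0, 11]], [40, [169, 327, -90], [0, 0, 11]], [40, [169, 327, -130], [0, 0, 11]], [40, [169, 327, -155], [0, 0, 11]], [40, [169, 327, -170], [0, 0, 11]], [40, [169, 327, -174], [0, 0, 11]], [40, [169, 327, -174], [0, 0, 11]], [5, [169, 327, -174], [0, 0, 11]], [5, [169, 327, -174], [0, 0, 11]], [5, [169, 327, -174], [0, 0, 11]], [5, [169, 327, -174], [0, 0, 11]], [5, [169, 327, -174], [0, 0, 11]], [5, [169, 327, -174], [0, 0, 11]]], squeeze=60)

```text
time_s: 38.85
eef_pos: [608.5, 110.4, 111.5]
ee_rot: [0.002, 0.653, 0.757, 0.005]
force: [-0.9, 2.2, 6.7]
grip_width: 0.146
grip_force: 62.1
```

```bash
python3 - <<'E'
from h import *
pst(); s,_=st()
c=np.array([513.2,.3]); p=np.array([603.5,17.3]); v=s["eef_pos"][:2]-p; print(np.linalg.norm(v))
t0=np.arctan2(*(v[::-1])); b=np.arctan2(-17,-90.3)
sw=(b-t0)%(2*np.pi); print("swing",sw)
for t in np.r_[np.arange(1.7,-.01,-.1)]:
    a=b-t; print(round(t,1),(p+91.9*np.array([np.cos(a),np.sin(a)])-s["eef_pos"][:2]).round(0))
E
```

```text
t 38.85 tcp [608.5 110.4 111.5] q [-0.012  0.618  1.357  0.006  1.157 -0.162] F [-0.9  2.2  6.7] grip 12.5 62.1 yhead 8.5 z [ 0.01   0.006 -1.   ]
93.22762293775745
swing 1.8100736001973061
1.7 [-10.  -1.]
1.6 [-19.  -2.]
1.5 [-28.  -4.]
1.4 [-37.  -7.]
1.3 [-45. -11.]
1.2 [-54. -15.]
1.1 [-61. -20.]
1.0 [-68. -26.]
0.9 [-74. -33.]
0.8 [-80. -40.]
0.7 [-85. -48.]
0.6 [-89. -56.]
0.5 [-92. -65.]
0.4 [-95. -74.]
0.3 [-96. -83.]
0.2 [-97. -92.]
0.1 [ -97. -101.]
-0.0 [ -95. -110.]
```

Call:
apply_moves(targets=[[5, [-10, 0, 0], [0, 0, 0]], [5, [-19, -2, 0], [0, 0, 0]], [5, [-28, -4, 0], [0, 0, 0]], [5, [-37, -7, 0], [0, 0, 0]], [5, [-45, -11, 0], [0, 0, 0]], [5, [-54, -15, 0], [0, 0, 0]], [5, [-61, -20, 0], [0, 0, 0]], [5, [-68, -26, 0], [0, 0, 0]], [5, [-74, -33, 0], [0, 0, 0]], [5, [-80, -40, 0], [0, 0, 0]], [5, [-85, -48, 0], [0, 0, 0]], [5, [-89, -56, 0], [0, 0, 0]], [5, [-92, -65, 0], [0, 0, 0]], [5, [-95, -74, 0], [0, 0, 0]], [5, [-96, -83, 0], [0, 0, 0]], [5, [-97, -92, 0], [0, 0, 0]], [5, [-97, -101, 0], [0, 0, 0]], [5, [-96, -108, 0], [0, 0, 0]], [5, [-96, -111, 0], [0, 0, 0]], [5, [-96, -111, 0], [0, 0, 0]]])

```text
time_s: 40.85
eef_pos: [512.1, 0.6, 111.2]
ee_rot: [0.001, 0.653, 0.757, 0.006]
force: [-2.1, 10.0, 9.4]
grip_width: 0.151
grip_force: 62.6
```

```bash
python3 -c "
from h import *
pst()"
```

```text
t 40.85 tcp [512.1   0.6 111.2] q [-0.233  0.41   1.699  0.012  1.026 -0.386] F [-2.1 10.   9.4] grip 12.9 62.6 yhead 8.4 z [ 0.009  0.009 -1.   ]
```

Call:
apply_moves(targets=[[5, [0, 0, 0], [0, 0, -8]], [5, [0, 0, 0], [0, 0, -16]], [5, [0, 0, 0], [0, 0, -24]], [5, [0, 0, 0], [0, 0, -32]], [5, [0, 0, 0], [0, 0, -40]], [5, [0, 0, 0], [0, 0, -48]], [5, [0, 0, 0], [0, 0, -56]], [5, [0, 0, 0], [0, 0, -64]], [5, [0, 0, 0], [0, 0, -72]], [5, [0, 0, 0], [0, 0, -79]], [5, [0, 0, 0], [0, 0, -84]], [5, [0, 0, 0], [0, 0, -87]], [5, [0, 0, 0], [0, 0, -89]], [5, [0, 0, 0], [0, 0, -89]]])

```text
time_s: 42.25
eef_pos: [513.2, 0.2, 111.4]
ee_rot: [0.004, 0.997, 0.083, 0.004]
force: [2.9, 8.8, 5.2]
grip_width: 0.152
grip_force: 62.7
```

```bash
python3 -c "
from h import *
pst(); print(ctrl.sense()['wrist_torque'])"
```

```text
t 42.25 tcp [5.132e+02 2.000e-01 1.114e+02] q [-0.226  0.412  1.695 -0.005  1.024  1.182] F [2.9 8.8 5.2] grip 13.0 62.7 yhead -80.5 z [ 0.009 -0.007 -1.   ]
[ 1.47400494 -0.50050071  0.72947839]
```

Call:
apply_moves(targets=[[40, [0, 0, 0], [0, 0, 0]], [40, [0, 0, 0], [0, 0, 0]], [40, [0, 0, 0], [0, 0, 0]], [40, [0, 0, 40], [0, 0, 0]], [40, [0, 0, 90], [0, 0, 0]], [40, [0, 0, 140], [0, 0, 0]], [40, [0, 0, 200], [0, 0, 0]], [40, [0, 0, 210], [0, 0, 0]], [40, [0, 0, 210], [0, 0, 0]]])

```text
time_s: 43.15
eef_pos: [512.7, -1.1, 323.2]
ee_rot: [0.005, 0.997, 0.082, 0.005]
force: [-0.4, 0.2, -1.3]
grip_width: 0.469
grip_force: 0.0
```

```bash
python3 - <<'E'
from blue import *
from cup import cup
pst()
im,d,P=cloud("wrist"); cv2.imwrite("pics/w10.png",im)
hsv=cv2.cvtColor(im,cv2.COLOR_BGR2HSV).astype(int)
red=((hsv[...,0]<8)|(hsv[...,0]>172))&(hsv[...,1]>150)
Z=P[...,2]; near=(abs(P[...,0]-513)<130)&(abs(P[...,1])<100)
print("bar",pca(P[red&(Z>130)&(Z<140)&near]))
q=P[~red&(Z>102)&(Z<128)&near]; print("post",pca(q))
a,d,P=cloud("scene"); blue(P,a,-5,120); cv2.imwrite("pics/s10.png",cv2.resize(a,(800,600)))
cup(P,a,"y",(340,500,-330,-150)); cup(P,a,"w",(340,500,220,400))
E
```

```text
t 43.15 tcp [512.7  -1.1 323.2] q [-0.227  0.23   1.368 -0.007  1.53   1.179] F [-0.4  0.2 -1.3] grip 40.1 0.0 yhead -80.6 z [ 0.011 -0.01  -1.   ]
bar (array([ 5.132e+02, -5.000e-01,  1.345e+02]), np.float64(-169.8), array([13.6, 60.5]))
post (array([601.8,  16.6, 103.9]), np.float64(-170.6), array([24.1, 37.2]))
handle 89 [ 441.  -209.3   89.2] 87.9 [10.4 50.1]
rim circ 90 [ 436.8 -270.9] 38.9 [ 396. -311.   64.] [ 477. -237.   71.]
axis->handle 61.7 dir 86.1
handle 96 [423.9 337.1  89.3] 85.1 [10.7 48.7]
rim circ 107 [417.9 276.6] 39.1 [375. 237.  64.] [458. 313.  71.]
axis->handle 60.8 dir 84.4
```

View pics/s10.png

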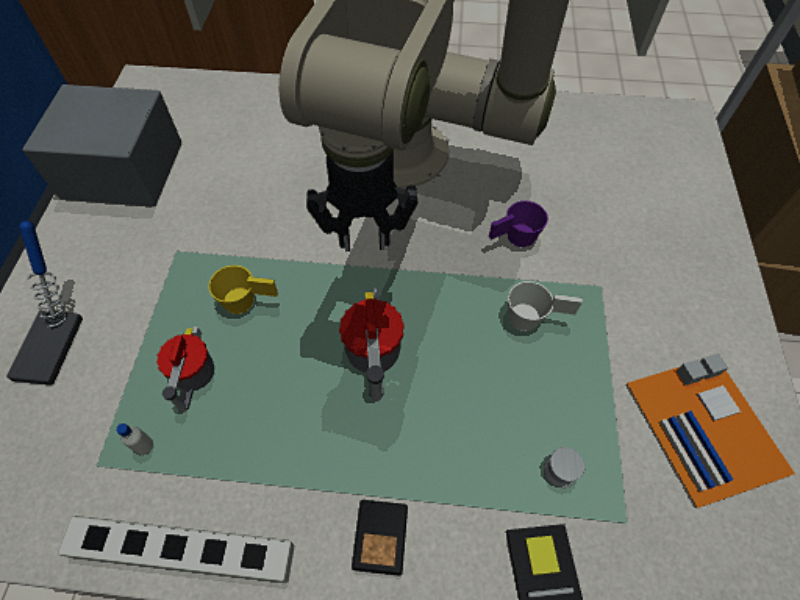

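View pics/w10.png

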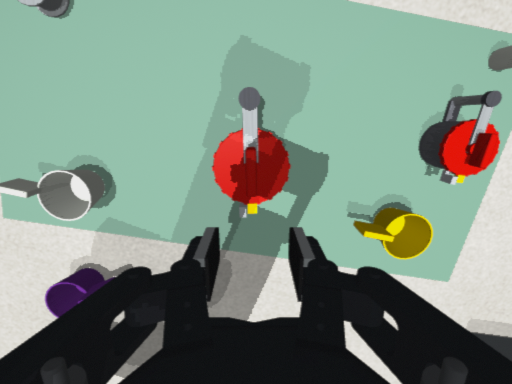

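The cap is square over the jar, with the bar at 10.2° against the jar's axis at about 10.6° (twist ≈ 0). Both cups stand upright, no relay is left outside, and the flux bottle and solder spool are where they started.

```bash
python3 -c "
from rig import ctrl
print(ctrl.finish_job())"
```

```text
the job is handed in; nothing more can be done
None
```

I handed the job in: every relay I could see is in the jar, both cups are empty and upright on the mat, the cap is swung back and screwed tight, and the bottle and spool are undisturbed (judge's verdict not shown).

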